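# Dry-run a cleat press-up on a violin back

### The job

Rehearse, dry, the weighting-down of a cleat on the centre joint of the violin back on the turntable: set the little spruce cleat on its pencilled outline, long side across the joint; centre the cork pad on the cleat so that it covers it, then the dark caul block on the pad, both with their long sides the same way as the cleat's; last, set the iron weight gently, knob up, in the middle of the caul. Let go of everything, and leave the other tools and fittings where they lie.

Things in the scene. Friction and masses are not known exactly. Their poses are not given: they have to be found in the camera images.
- turntable: Fixed and braked: round plywood turntable, 268 mm, carrying a pale maple violin back, inside up. Origin: on the bench under its centre; x along the dark centre joint to the neck end. The back is x -178 to +191 mm, 208 mm wide at x -105, 111 mm at x 18, 166 mm at x 112. Rim 63 mm above the bench, 16 mm wide; inside it the hollowed floor is 56 mm above the bench, flat 34 mm either side of the joint.
- mark: Dark pencilled outline, 44 x 34 mm, on the flat floor inside the violin back, centred on the joint, with a 10 mm tick beyond each short side; a drawing only. Origin: its centre, on the floor's surface (56 mm above the bench); x along its long side, which lies across the joint. It is from 60 mm tailwards to 80 mm neckwards of the turntable's centre.
- cleat: Small pale spruce block, loose, 36 x 26 x 8 mm (x, y, z), 12 g, lying flat. Origin: centre of its underside; x along its 36 mm side, z up.
- pad: Speckled brown cork pad, loose, firm, 52 x 42 x 8 mm (x, y, z), 15 g, lying flat. Origin: centre of its underside; x along its 52 mm side, z up.
- caul: Dark brown hardwood caul block, loose, 54 x 44 x 22 mm (x, y, z), about 50 g, lying flat. Origin: centre of its underside; x along its 54 mm side, z up.
- weight: Blackish iron weight, loose, about 0.35 kg (0.28 to 0.46), standing upright: a cylinder 44 mm in diameter and 30 mm tall with a grip knob on top, 20 mm in diameter, from 36 to 52 mm above its underside, on a short 12 mm neck. Origin: centre of its underside; z up.
- finger_plane: Bystander, loose: brass finger plane, about 60 x 24 mm, 30 mm tall with its blade and wedge. Origin: centre of its sole; x along its length. Leave it alone.
- end_button: Bystander, loose: black ebony end button, head 25 mm across, standing on its head with its 9 mm stem up, 28 mm tall. Origin: centre of its underside. Leave it. It, the finger plane, cleat, pad, caul and weight all start on a fixed 4 mm thick grey mat (290 x 220 mm) beside the turntable, in any order, 80 mm or more apart at their centres; mat and turntable change sides.
- gouge: Bystander, loose: fingernail gouge with an ash handle and steel blade, 255 mm long, 29 mm tall, lying at the far side of the bench. Origin: on the bench under the middle of its length; x towards the blade. Leave it alone.
- gauge: Bystander, loose: grey pewter dial thickness gauge lying on its side, a U-shaped frame about 210 x 130 mm with a round white dial, 19 mm tall. Origin: on the bench inside the U; x towards its open end. Leave it alone.
Mind the look-alikes: they are no part of the job. Leave any orange or white look-alike of the caul alone. Of the things that look like the pad, take the one that is farthest from the robot's base at the start.

How it is judged (in metres and radians):
On the way, in this order (a step that is already met when the one before it is completed fails the run):
1. the cleat lies released on its pencilled outline, long side across the joint (x of cleat in the frame of mark between -0.008 and 0.008 m and y of cleat in the frame of mark between -0.008 and 0.008 m and z of cleat in the frame of mark between -0.004 and 0.004 m and angle between cleat's own z axis and vertical below 0.12 rad and contact force between the fingers and cleat below 0.05 N and angle between the x axis of cleat and the x axis of mark, either way round below 0.26 rad), for 0.2 s.
2. the cork pad lies released and centred on the cleat (x of pad in the frame of cleat between -0.008 and 0.008 m and y of pad in the frame of cleat between -0.008 and 0.008 m and z of pad in the frame of cleat between 0.004 and 0.012 m and angle between pad's own z axis and vertical below 0.12 rad and contact force between the fingers and pad below 0.05 N and angle between the x axis of pad and the x axis of cleat, either way round below 0.26 rad), for 0.2 s.
3. the caul lies released and centred on the pad (x of caul in the frame of pad between -0.01 and 0.01 m and y of caul in the frame of pad between -0.01 and 0.01 m and z of caul in the frame of pad between 0.004 and 0.012 m and angle between caul's own z axis and vertical below 0.12 rad and contact force between the fingers and caul below 0.05 N and angle between the x axis of caul and the x axis of pad, either way round below 0.26 rad), for 0.2 s.
4. the weight stands released on the caul (x of weight in the frame of caul between -0.01 and 0.01 m and y of weight in the frame of caul between -0.01 and 0.01 m and z of weight in the frame of caul between 0.018 and 0.026 m and angle between weight's own z axis and vertical below 0.12 rad and contact force between the fingers and weight below 0.05 N), for 0.2 s.
At the end, for the whole second after the job is handed in: Cleat flat on the outline, pad on cleat (each centred within 8 mm along both sides), caul on pad, weight upright on caul (within 10 mm); cleat, pad and caul within 15 degrees of what they lie on; all released and at rest (all of step 1 and all of step 2 and all of step 3 and all of step 4 and linear speed of each of cleat, pad, caul, weight below 0.04 m/s); the robot touches nothing.
It fails at once if the weight is dropped or rammed onto the caul (more than 80 N between them) (contact force between weight and caul above 80 N).
It fails at once if the finger plane is moved by more than 20 mm (distance of finger_plane from where it was at the start of the episode above 0.02 m).
It fails at once if the end button is moved by more than 20 mm (distance of end_button from where it was at the start of the episode above 0.02 m).
It fails at once if the gouge is moved by more than 20 mm (distance of gouge from where it was at the start of the episode above 0.02 m).
It fails at once if the gauge is moved by more than 20 mm (distance of gauge from where it was at the start of the episode above 0.02 m).
It also fails if it takes over 104 s, if anything falls off the work surface, if the arm or the gripper's body presses on something with over 40 N, if the wrist force passes 120 N, or if a joint passes its speed limit or range.

### The arm

A 6-joint arm with a two-finger parallel gripper is mounted at the origin on the work surface. World frame = base frame: x ahead of the robot, y to its left, z up, the work surface at z = 0. Lengths are in mm, angles in rad, forces in N, time in s.
With the tool pointing down it reaches from about 300 to 850 mm from the base axis. Payload 5.4 kg.
Tool frame: the origin (TCP) lies at the very end of the fingers, on their centre line; the grasp point (between the pads) lies 19 mm behind it; x points along the fingers, z is the direction in which the jaws open and shut, and the axes are right-handed (so a half turn about x gives the same grasp; the last joint's range is limited). The gripper opens to 85 mm and grips with 20 to 120 N. Pads are 22 mm wide; open, the fingers measure 114 mm over their backs; the gripper's body (76 mm by 85 mm) begins 54 mm behind the grasp point. The pads swing forward as they close: fully open they stand 13 mm farther back than shut.
Start: joints at [1.122, 0.158, 1.597, -0, 1.386, -0.21], TCP at [136.02, 558.663, 231.299] pointing down, gripper open.
Joint ranges: [-2.91, 2.91], [-0.94, 2.29], [0.18, 2.7], [-1.29, 4.43], [0.17, 2.64], [-3, 3]. Speed limits (rad/s): [2.57, 2.57, 3.14, 3.14, 3.14, 3.14].

### API

Orientations are given as a unit quaternion [x, y, z, w].
In Python, from station import arm gives the robot as it stands. The module is installed in compiled form; this text tells all that it offers.
- The arm moves only by the shell command python3 -m creep 'ROWS' [FORCE]. ROWS is JSON, a list that holds one entry, the list of rows, each a list of 5 numbers: the closure, from -1 (fully open) to 1 (shut), then the shift along the tool's x, y, z in m, then the turn about the tool's x in rad. In form: [[[claw, x, y, z, roll], ...]]. A call has 1 to 12 rows; each row is the pose to reach, as a shift and turn from the pose commanded when the call began, along the tool's axes at that moment; what a row does not reach only later rows make up. A row lasts 1/8 s, in which the tool goes at most 62.5 mm and 10.7 degrees, less where a joint would pass 70% of its speed; a pose out of reach is approached as far as the arm can. A call with a gripper value outside its range is refused whole. The fingers move at their own pace and stop on an object; FORCE is the grip in N (left out, the last holds). Time passes only in rows, so rows that repeat a pose let the fingers close. It gives the time, the measured TCP pose, the force and the opening at its end, in the units of the state.
- arm.read_state(): the state, without advancing time (a new reading comes with each control period).
- arm.get_image(name): name is "side" or "top"; returns the picture (384x512x3 uint8, red, green, blue); there is no depth.
- arm.camera_info(name): a dict with "K" (3x3 intrinsics, pixels), "rvec" (rotation vector, rad) and "tvec" (3), from world to camera coordinates, as OpenCV has them. Camera axes: x right, y down, z forward; pixel columns grow to the right and rows downward; lengths in mm; the calibration is good to about 2 mm. A picture is of the moment at which its call begins. camera_info takes no time and is no camera call.
- arm.sign_off(): hands the job in, once; it reports no verdict.
Trained networks look in the newest picture that a camera, given by its name, has taken for a name from the list of things; names that differ only in an ending like _2 or _b are one class to them, and where a whole thing is asked for, a point or a joint stands for the part that bears it (a point fixed in the world has none). Each returns a list of dicts, best first, with "confidence" (0 to 1); they miss things now and then, are a little off and sometimes report something else, mostly with a low value. They report only what shows in the picture. A call takes as long as a camera call. They do not tell look-alikes from the thing itself.
- arm.spot_in(camera, query): "pixel" ([column, row] in pixels, amid what is visible of it).
- arm.masks_of(camera, query): "mask" (384x512 bool, what is visible of it) and "pixel" ([column, row] in pixels, amid what is visible of it).
- arm.landmark_of(camera, query): "pixel" ([column, row] in pixels: a listed point, or the origin of a listed thing).
The state is a dict: "time": time; "joint_positions": joint angles; "qvel": joint speeds; "effort": joint torques, N m; "tool_pos": TCP position; "ee_rot": TCP orientation; "contact_force": force on the tool from outside, world axes, zero at the start; "wrist_torque": the same for the moment, N m; "width": finger opening in mm.
Only numpy, scipy, OpenCV 4.12 (cv2) and the standard library are available. Lean on these libraries where they do the work, as an engineer would, in place of code of your own. Each camera call takes 0.05 s, during which the arm holds its last target.

## Working session

There is one attempt and no reset: what is moved stays moved. The work goes in short steps, Python scripts to look and compute and a shell command to move; the robot and the scene stay as the last step left them, time stands still between calls to the robot, and variables do not carry over. Pictures are saved under pics/ and viewed, and the job is handed in when it is done.

```bash
mkdir -p pics; python3 - <<'E'
from station import arm
import cv2
print(arm.read_state())
for n in ("side","top"):
    im=arm.get_image(n); cv2.imwrite(f"pics/{n}0.png",cv2.cvtColor(im,cv2.COLOR_RGB2BGR))
    print(n,arm.camera_info(n))
    for q in ("mark","cleat","pad","caul","weight","finger_plane","end_button","turntable","gouge","gauge"):
        print(n,q,[(round(d["confidence"],2),[round(float(v)) for v in d["pixel"]]) for d in arm.landmark_of(n,q)][:4])
E
```

```text
{'time': 0.0, 'joint_positions': array([ 1.12189314e+00,  1.59028857e-01,  1.59827574e+00, -1.22489770e-07,
        1.38623303e+00, -2.10125096e-01]), 'qvel': array([ 0.00115188, -0.00037513,  0.00062451, -0.00071716,  0.0018295 ,
        0.00078606]), 'effort': array([-4.81063876e-05, -3.96010315e+01, -3.31423330e+01, -3.01577629e-04,
        8.53089849e-03,  3.64277057e-06]), 'tool_pos': array([135.7529247 , 558.10012946, 230.30648182]), 'ee_rot': array([-0.43719056,  0.55661074,  0.436585  ,  0.55537593]), 'contact_force': array([-0.25502676, -0.38712025, -0.35924186]), 'wrist_torque': array([ 0.09672704,  0.02579807, -0.02389842]), 'width': 85.46195363765716}
side {'K': array([[351.82186332,   0.        , 260.88278783],
       [  0.        , 351.82186332, 193.61018648],
       [  0.        ,   0.        ,   1.        ]]), 'rvec': array([ 2.31255717, -0.52074573,  0.18716336]), 'tvec': array([-471.37143287,  218.58001867,  906.19490505])}
side mark [(0.45, [228, 169])]
side cleat [(0.56, [340, 254])]
side pad [(0.8, [306, 268]), (0.64, [215, 315])]
side caul [(0.95, [214, 270]), (
[... 273 characters left out ...]
, [214, 129])]
top {'K': array([[472.91834667,   0.        , 260.65486257],
       [  0.        , 472.91834667, 186.26002193],
       [  0.        ,   0.        ,   1.        ]]), 'rvec': array([ 2.13347124, -2.19033024,  0.11909544]), 'tvec': array([  23.26127688,  541.4987398 , 1690.79283454])}
top mark [(0.43, [218, 210]), (0.39, [298, 160])]
top cleat [(0.57, [322, 162])]
top pad [(0.56, [332, 257]), (0.45, [327, 184])]
top caul [(0.68, [310, 121]), (0.62, [300, 248]), (0.48, [137, 192])]
top weight [(0.65, [294, 161])]
top finger_plane [(0.63, [300, 210])]
top end_button [(0.47, [325, 211])]
top turntable [(0.83, [216, 193])]
top gouge [(0.67, [248, 132])]
top gauge [(0.94, [136, 192])]
```

```bash
cat > h.py <<'E'
import numpy as np, cv2
from station import arm
from scipy.spatial.transform import Rotation as R
def proj(n,P):
    c=arm.camera_info(n); return cv2.projectPoints(np.array(P,float).reshape(-1,3),c["rvec"],c["tvec"],c["K"],None)[0].reshape(-1,2)
def ray(n,px,z):
    c=arm.camera_info(n); Rm=cv2.Rodrigues(c["rvec"])[0]; o=-Rm.T@c["tvec"]
    d=Rm.T@np.linalg.inv(c["K"])@np.array([px[0],px[1],1.]); return o+d*(z-o[2])/d[2]
E
python3 - <<'E'
import cv2
for n,(x0,y0,x1,y1) in dict(side=(130,90,450,330),top=(90,70,390,290)).items():
    im=cv2.imread(f"pics/{n}0.png")[y0:y1,x0:x1]
    cv2.imwrite(f"pics/{n}0c.png",cv2.resize(im,None,fx=2.5,fy=2.5,interpolation=cv2.INTER_CUBIC))
E
```

```text
(no output)
```

View pics/side0c.png

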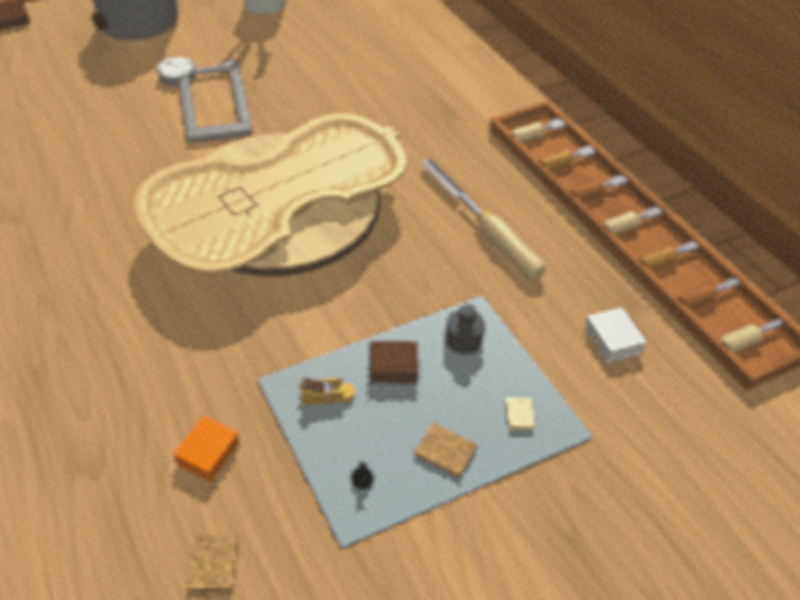

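View pics/top0c.png

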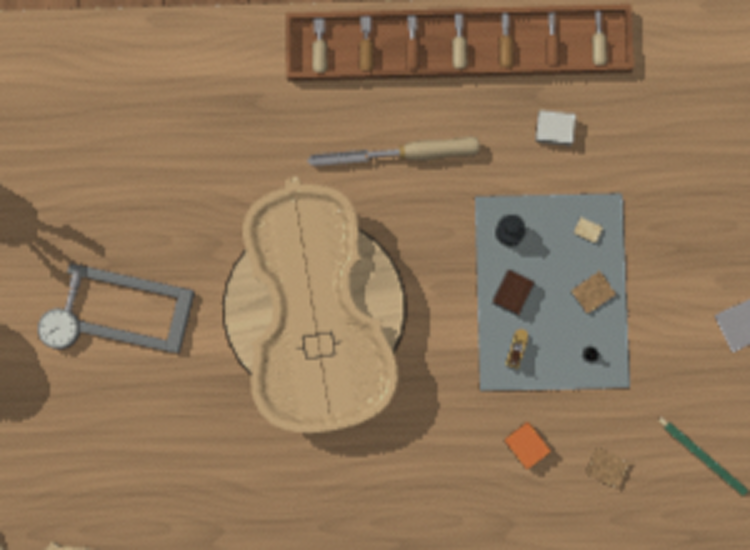

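The side view shows the dark caul at crop (394,361), the weight at (465,330), the cleat at (520,413), the mat pad at (446,449) and the mark at (238,201). The near cork pad at (214,563) and the orange and white blocks are decoys. Next I'll fit poses from masks in both cameras.

```bash
cat >> h.py <<'E'
from scipy.optimize import minimize
def hullmask(n,P):
    S=8; h=cv2.convexHull(np.float32(proj(n,P)))
    x0,y0=np.floor(h.reshape(-1,2).min(0)).astype(int)-14; w=80
    im=np.zeros((w*S,w*S),np.uint8)
    q=np.round((h.reshape(-1,2)-[x0,y0]+0.5)*S).astype(np.int32)
    cv2.fillConvexPoly(im,q,1); return cv2.resize(im.astype(np.float32),(w,w),interpolation=cv2.INTER_AREA),x0,y0
def boxpts(p,dims,z0):
    x,y,a=p; c,s=np.cos(a),np.sin(a); X,Y,Z=dims
    return [[x+c*u*X/2-s*v*Y/2,y+s*u*X/2+c*v*Y/2,z0+w*Z] for u in(-1,1) for v in(-1,1) for w in(0,1)]
def wpts(p,z0):
    t=np.linspace(0,2*np.pi,24,endpoint=False)
    return [[p[0]+r*np.cos(k),p[1]+r*np.sin(k),z0+z] for r,z in((22,0),(22,30)) for k in t]
def cost(n,P,m):
    r,x0,y0=hullmask(n,P); s=np.zeros_like(r)
    H,W=m.shape; ys=slice(max(y0,0),min(y0+80,H)); xs=slice(max(x0,0),min(x0+80,W))
    s[ys.start-y0:ys.stop-y0,xs.start-x0:xs.stop-x0]=m[ys,xs]
    return np.abs(r-s).sum()+ (m.sum()-s.sum())
def fitbox(masks,dims,z0,guess):
    best=None
    for a in np.arange(0,np.pi,np.pi/8):
        f=lambda p:sum(cost(n,boxpts((p[0],p[1],p[2]/50),dims,z0),m) for n,m in masks)
        r=minimize(f,[guess[0],guess[1],a*50],method="Nelder-Mead",options=dict(initial_simplex=[[guess[0]-4,guess[1]-3,a*50-8],[guess[0]+6,guess[1],a*50],[guess[0],guess[1]+6,a*50],[guess[0],guess[1],a*50+12]]))
        if best is None or r.fun<best.fun: best=r
    return [best.x[0],best.x[1],best.x[2]/50],best.fun
def pick(n,q,near,rad=14):
    L=[d for d in arm.masks_of(n,q) if np.hypot(*(np.array(d["pixel"])-near))<rad]
    return L[0]["mask"] if L else None
E
cat > m.py <<'E'
from h import *
arm.get_image("side");arm.get_image("top")
G=dict(cleat=((340,255),(325,162),(36,26,8)),pad=((308,269),(327,187),(52,42,8)),caul=((288,234),(295,187),(54,44,22)))
for q,(ps,pt,d) in G.items():
    ms=[(n,pick(n,q,np.array(p))) for n,p in(("side",ps),("top",pt))]
    print(q,[None if m is None else int(m.sum()) for _,m in ms])
    for sub in (ms,ms[:1],ms[1:]):
        sub=[x for x in sub if x[1] is not None]
        if not sub: continue
        n,m=sub[0]; yx=np.argwhere(m).mean(0); g=ray(n,(yx[1],yx[0]),4+d[2]/2)
        p,f=fitbox(sub,d,4,g[:2]); print("  ",[n for n,_ in sub],np.round(p[:2],1),round(np.degrees(p[2]),1)%180,round(f,1))
for n in("side","top"):
    for t in ("weight","finger_plane","end_button","gouge","gauge"):
        for dct in arm.masks_of(n,t)[:2]:
            yx=np.argwhere(dct["mask"]).mean(0); print(n,t,round(dct["confidence"],2),np.round(ray(n,(yx[1],yx[0]),20)[:2]), np.round(dct["pixel"]))
E
python3 m.py
```

```text
cleat [101, 67]
   ['side', 'top'] [ 632.6 -230.3] 56.9 58.3
   ['side'] [ 634.9 -228.8] 56.0 33.6Traceback (most recent call last):
  File "m.py", line 11, in <module>
    p,f=fitbox(sub,d,4,g[:2]); print("  ",[n for n,_ in sub],np.round(p[:2],1),round(np.degrees(p[2]),1)%180,round(f,1))
        ~~~~~~^^^^^^^^^^^^^^^
  File "h.py", line 31, in fitbox
    r=minimize(f,[guess[0],guess[1],a*50],method="Nelder-Mead",options=dict(initial_simplex=[[guess[0]-4,guess[1]-3,a*50-8],[guess[0]+6,guess[1],a*50],[guess[0],guess[1]+6,a*50],[guess[0],guess[1],a*50+12]]))
    res = _minimize_neldermead(fun, x0, args, callback, bounds=bounds,
                               **options)
    fsim[j] = func(sim[j])
              ~~~~^^^^^^^^
    fx = function(np.copy(x), *(wrapper_args + args))
  File "h.py", line 30, in <lambda>
    f=lambda p:sum(cost(n,boxpts((p[0],p[1],p[2]/50),dims,z0),m) for n,m in masks)
               ~~~^^^^^^^^^^^^^^^^^^^^^^^^^^^^^^^^^^^^^^^^^^^^^^^^^^^^^^^^^^^^^^^^
  File "h.py", line 30, in <genexpr>
    f=lambda p:sum(cost(n,boxpts((p[0],p[1],p[2]/50),dims,z0),m) for n,m in masks)
                   ~~~~^^^^^^^^^^^^^^^^^^^^^^^^^^^^^^^^^^^^^^^^^
  File "h.py", line 23, in cost
    r,x0,y0=hullmask(n,P); s=np.zeros_like(r)
            ~~~~~~~~^^^^^
  File "h.py", line 11, in hullmask
    S=8; h=cv2.convexHull(np.float32(proj(n,P)))
                                     ~~~~^^^^^
  File "h.py", line 5, in proj
    c=arm.camera_info(n); return cv2.projectPoints(np.array(P,float).reshape(-1,3),c["rvec"],c["tvec"],c["K"],None)[0].reshape(-1,2)
ValueError: time passes only in moves, steps and waits
```

```bash
python3 - <<'E'
from h import *
im=cv2.imread("pics/top0.png"); c=im[170:235,180:260]
cv2.imwrite("pics/tmark.png",cv2.resize(c,None,fx=8,fy=8,interpolation=cv2.INTER_CUBIC))
im=cv2.imread("pics/side0.png"); c=im[130:205,175:305]
cv2.imwrite("pics/smark.png",cv2.resize(c,None,fx=6,fy=6,interpolation=cv2.INTER_CUBIC))
for n in("side","top"):
  for d in arm.masks_of(n,"mark")+arm.landmark_of(n,"mark"):
    print(n,round(d["confidence"],2),d["pixel"],ray(n,d["pixel"],56)[:2])
  for d in arm.landmark_of(n,"turntable"): print(n,d["confidence"],ray(n,d["pixel"],0))
E
```

```text
side 0.55 [228.5, 171.0] [481.53025707 155.89279312]
side 0.98 [530.8328188  164.66863494   0.        ]
top 0.42 [219.0, 211.4] [452.80268483 159.81319049]
top 0.86 [522.20605195 179.74653252   0.        ]
```

View pics/tmark.png

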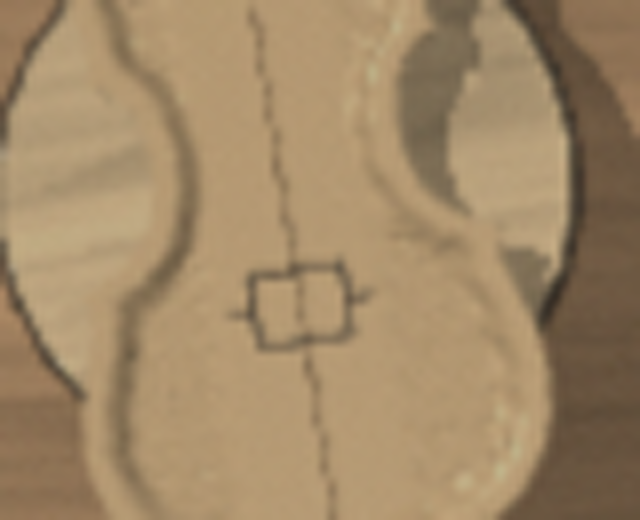

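View pics/smark.png

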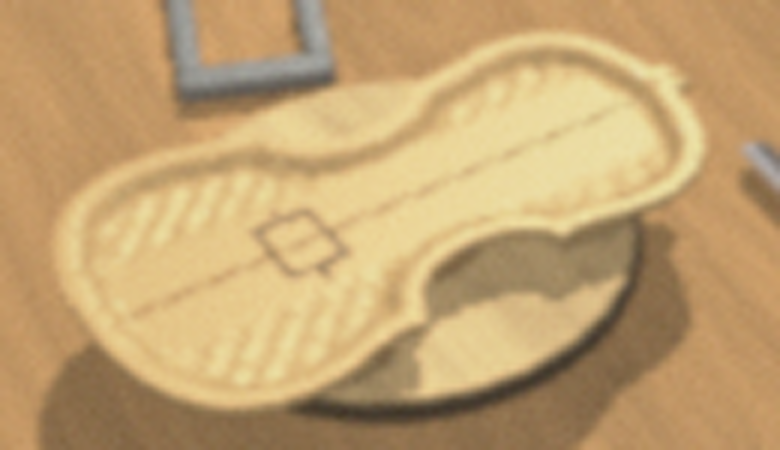

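```bash
python3 - <<'E'
s=open('h.py').read()
s=s.replace('c=arm.camera_info(n)','c=C[n]').replace('def proj','C={n:arm.camera_info(n) for n in("side","top")}\ndef proj',1)
open('h.py','w').write(s)
E
python3 m.py
python3 - <<'E'
from h import *
def f(n,pts,o,k): 
    P=[ray(n,(o[0]+(a+.5)/k-.5,o[1]+(b+.5)/k-.5),56)[:2] for a,b in pts]
    P=np.array(P); print(n,np.round(P,1).tolist(), P[:4].mean(0)); 
    for i,j in((0,1),(3,2),(0,3),(1,2),(4,5)):
        if j<len(P): v=P[j]-P[i]; print("  ",np.hypot(*v).round(1),np.degrees(np.arctan2(v[1],v[0])).round(1))
f("top",[(250,272),(345,263),(352,338),(260,348),(253,20),(332,510)],(180,170),8)
f("side",[(300,210),(347,245),(300,277),(256,238),(630,105),(135,315)],(175,130),6)
E
```

```text
cleat [131, None]
   ['side'] [ 635.1 -231. ] 61.8 10.0
   ['side'] [ 635.1 -231. ] 61.8 10.0
pad [306, 161]
   ['side', 'top'] [ 540.5 -235.7] 123.5 73.3
   ['side'] [ 542.2 -235.5] 122.5 30.3
   ['top'] [ 537.1 -233.7] 123.8 15.8
caul [383, 160]
   ['side', 'top'] [ 544.6 -114.7] 153.2 89.2
   ['side'] [ 545.2 -114.4] 154.2 38.2
   ['top'] [ 539.6 -115.2] 149.6 27.5
side weight 0.55 [ 636. -117.] [313. 223.]
side finger_plane 0.46 [ 459. -125.] [260. 247.]
side gouge 0.71 [757.  13.] [330. 182.]
side gauge 0.81 [526. 450.] [208. 127.]
top weight 0.52 [ 631. -115.] [295. 162.]
top finger_plane 0.55 [ 455. -119.] [299. 212.]
top gouge 0.89 [753.  36.] [259. 131.]
top gouge 0.63 [ 535. -232.] [328. 186.]
top gauge 0.6 [521. 473.] [131. 203.]
top [[481.6, 188.6], [484.5, 146.1], [450.9, 143.6], [447.5, 184.6], [595.2, 185.6], [374.9, 153.8]] [466.12521277 165.73512054]
   42.6 -86.1
   41.2 -85.3
   34.3 -173.3
   33.7 -175.7
   222.6 -171.8
side [[481.4, 190.2], [493.6, 153.0], [462.6, 140.6], [452.6, 179.3], [680.0, 192.7], [377.1, 150.9]] [472.56166201 165.81102679]
   39.2 -71.9
   40.0 -75.5
   30.8 -159.3
   33.4 -158.2
   305.7 -172.1
```

```bash
cat > g.py <<'E'
import sys
from h import *
def go(x,y,z,jaw):
    s=arm.read_state(); Rm=R.from_quat(s["ee_rot"]).as_matrix()
    d=Rm.T@(np.array([x,y,z])-s["tool_pos"])
    tz=Rm[:,2]; cur=np.degrees(np.arctan2(tz[1],tz[0])); xz=Rm[2,0]
    dy=(jaw-cur+90)%180-90
    # tool x points down: roll positive = world yaw negative
    print("t",round(s["time"],2),"pos",np.round(s["tool_pos"],1),"w",round(s["width"],1),"F",np.round(s["contact_force"],1),"j",np.round(s["joint_positions"],2))
    print("xdown",np.round(Rm[:,0],3),"jaw",round(cur,1)); 
    print("shift mm(tool xyz)",np.round(d,1),"roll",round(-np.radians(dy),3),"alt",round(-np.radians(dy-180 if dy>0 else dy+180),3))
if __name__=="__main__": go(*map(float,sys.argv[1:5]))
E
python3 g.py 633 -230.5 100 150
python3 - <<'E'
from h import *
w={}
arm.get_image("side");arm.get_image("top")
for n in("side","top"):
    for k in range(2):
        for d in arm.masks_of(n,"weight")[:1]: w[n]=d["mask"]; print(n,d["pixel"],d["mask"].sum())
    for q in("cleat","pad","caul","weight"):
        L=[d["pixel"] for d in arm.landmark_of(n,q)]
        print(n,q,[(np.round(p).tolist(),np.round(ray(n,p,4)[:2]).tolist()) for p in L])
E
```

```text
t 2.5 pos [136.  558.7 231.3] w 85.4 F [ 0.4  0.2 -0.2] j [ 1.12  0.16  1.6   0.    1.39 -0.21]
xdown [-0. -0. -1.] jaw 76.3
shift mm(tool xyz) [ 131.3 -669.6 -649.2] roll -1.286 alt 1.856
side [314.7, 220.6] 240
side [314.7, 220.6] 240
side cleat [([341.0, 256.0], [645.0, -235.0])]
side pad [([215.0, 314.0], [287.0, -246.0]), ([306.0, 270.0], [541.0, -234.0])]
side caul [([374.0, 226.0], [786.0, -192.0]), ([285.0, 240.0], [535.0, -123.0]), ([212.0, 269.0], [322.0, -126.0]), ([258.0, 253.0], [452.0, -132.0])]
side weight [([313.0, 226.0], [631.0, -115.0])]
top cleat [([248.0, 133.0], [748.0, 50.0]), ([322.0, 157.0], [648.0, -222.0])]
top pad [([249.0, 131.0], [754.0, 48.0]), ([330.0, 257.0], [281.0, -236.0])]
top caul [([300.0, 249.0], [312.0, -127.0]), ([312.0, 124.0], [776.0, -191.0]), ([296.0, 188.0], [533.0, -123.0])]
top weight [([296.0, 157.0], [652.0, -126.0])]
```

```bash
cat > c.py <<'E'
from h import *
def soft(im,box):
    a=im.astype(float); ch=(a[...,0]-a[...,2])/(a.sum(-1)+30)   # R-B chroma
    return ch
def objmask(n,im,p,z,rad,chr_bg=None):
    ch=soft(im,None); u,v=proj(n,[[p[0],p[1],z]])[0]; r=rad
    yy,xx=np.mgrid[0:384,0:512]; d=np.hypot(xx-u,yy-v)
    bg=np.median(ch[(d>r)&(d<r+4)]); fg=np.median(ch[d<2.5])
    m=np.clip((ch-bg)/(fg-bg),0,1); m[d>r]=0; m[m<.2]=0
    return m
def run(G,z0):
    ims={n:arm.get_image(n) for n in("side","top")}
    out={}
    for q,(p,d) in G.items():
        ms=[(n,objmask(n,ims[n],p,z0+d[2]/2,(np.hypot(d[0],d[1])/2+8)*k)) for n,k in(("side",.37),("top",.29))]
        for sub in (ms,ms[:1],ms[1:]):
            x,f=fitbox(sub,d,z0,p); print(q,[n for n,_ in sub],np.round(x[:2],1),round(np.degrees(x[2])%180,1),round(f,1),[round(m.sum()) for _,m in sub])
    return ims
if __name__=="__main__":
    ims=run(dict(cleat=((633,-230),(36,26,8)),pad=((541,-235),(52,42,8)),caul=((543,-115),(54,44,22))),4)
    for n,k in(("side",.37),("top",.29)):
        g=ims[n].astype(float).sum(-1); u,v=proj(n,[[634,-116,25]])[0]
        yy,xx=np.mgrid[0:384,0:512]; print(n,u,v)
        m=(g<160)&(np.hypot(xx-u,yy-v)<18); m=m.astype(float); print(m.sum())
        tt=np.linspace(0,2*np.pi,24,endpoint=False)
        P=lambda p:[[p[0]+r*np.cos(t),p[1]+r*np.sin(t),4+z] for r,z in((22,0),(22,30),(10,52)) for t in tt]
        r=minimize(lambda p:cost(n,P(p),m),[634,-116],method="Nelder-Mead",options=dict(initial_simplex=[[628,-118],[640,-118],[632,-110]])); print("weight",n,np.round(r.x,1),r.fun)
E
python3 c.py
```

```text
cleat ['side', 'top'] [ 634.9 -232.1] 65.4 41.9 [139, 72]
cleat ['side'] [ 635.9 -232.4] 64.2 9.4 [139]
cleat ['top'] [ 630.3 -230.8] 62.9 5.4 [72]
pad ['side', 'top'] [ 541.9 -235.4] 122.6 82.0 [300, 158]
pad ['side'] [ 543.4 -235.9] 123.5 31.6 [300]
pad ['top'] [ 537.3 -235.1] 122.7 10.9 [158]
caul ['side', 'top'] [ 542.6 -116.6] 151.7 177.3 [306, 153]
caul ['side'] [ 547.4 -115.5] 149.2 138.7 [306]
caul ['top'] [ 541.2 -116.6] 151.5 35.0 [153]
side 314.66688895346834 220.94109308953034
17.0
weight side [ 634.2 -110.8] 250.625
top 294.0294862869954 160.63527303517782
96.0
weight top [ 630.  -115.7] 32.390625
```

```bash
python3 g.py 633.2 -231.6 110 154
```

```text
t 3.3 pos [136.  558.7 231.3] w 85.4 F [0.9 0.5 0. ] j [ 1.12  0.16  1.6  -0.    1.39 -0.21]
xdown [-0. -0. -1.] jaw 76.3
shift mm(tool xyz) [ 121.3 -670.  -650.2] roll -1.356 alt 1.786
```

```bash
python3 -m creep '[[[-0.2,0,-0.07,-0.065,0.15],[-0.2,0.02,-0.13,-0.13,0.34],[-0.2,0.03,-0.2,-0.2,0.5],[-0.2,0.04,-0.27,-0.26,0.7],[-0.2,0.05,-0.33,-0.325,0.86],[-0.2,0.06,-0.4,-0.39,1.05],[-0.2,0.07,-0.47,-0.455,1.2],[-0.2,0.08,-0.54,-0.52,1.4],[-0.2,0.1,-0.6,-0.585,1.6],[-0.2,0.121,-0.67,-0.65,1.786],[-0.2,0.121,-0.67,-0.65,1.786],[-0.2,0.121,-0.67,-0.65,1.786]]]' 30; python3 g.py 633.2 -231.6 110 154
```

```text
time: 4.8
tool_pos: [532.9, -73.0, 140.4]
ee_rot: [0.159, 0.689, -0.159, 0.689]
contact_force: [1.3, -0.1, 1.0]
width: 51.3
t 4.8 pos [532.9 -73.  140.4] w 51.3 F [ 1.3 -0.1  1. ] j [-0.36  0.15  1.79  0.    1.2   0.09]
xdown [ 0.001 -0.    -1.   ] jaw -26.1
shift mm(tool xyz) [ 30.5 -98.5 159.7] roll -0.001 alt 3.141
```

```bash
python3 -m creep '[[[-0.2,0,0,0,0],[-0.2,0,0,0,0]]]'; python3 g.py 633.2 -231.6 110 154
```

```text
time: 5.05
tool_pos: [531.6, -70.6, 140.3]
ee_rot: [0.159, 0.689, -0.159, 0.689]
contact_force: [-0.1, -0.0, -0.3]
width: 51.2
t 5.05 pos [531.6 -70.6 140.3] w 51.2 F [-0.1 -0.  -0.3] j [-0.36  0.15  1.8   0.    1.2   0.1 ]
xdown [-0.001  0.001 -1.   ] jaw -26.0
shift mm(tool xyz) [  30.1 -100.   162. ] roll -0.001 alt 3.141
```

```bash
python3 -m creep '[[[-0.2,0.01,-0.03,0.05,0],[-0.2,0.02,-0.06,0.1,0],[-0.2,0.03,-0.09,0.14,0],[-0.2,0.05,-0.1,0.162,0],[-0.2,0.06,-0.1,0.162,0],[-0.2,0.06,-0.1,0.162,0]]]'; python3 g.py 633.2 -231.6 5 154
python3 - <<'E'
from h import *
for n in("side","top"):
    im=arm.get_image(n); s=arm.read_state()
    u,v=map(int,proj(n,[[633,-231,50]])[0]); c=im[v-50:v+50,u-60:u+60]
    p=proj(n,[s["tool_pos"]])[0]; print(n,(p-[u-60,v-50])*6, (proj(n,[[633.2,-231.6,8]])[0]-[u-60,v-50])*6)
    cv2.imwrite(f"pics/{n}1.png",cv2.cvtColor(cv2.resize(c,None,fx=6,fy=6,interpolation=cv2.INTER_CUBIC),cv2.COLOR_RGB2BGR))
E
```

```text
time: 5.8
tool_pos: [632.5, -229.5, 79.8]
ee_rot: [0.159, 0.69, -0.158, 0.688]
contact_force: [0.0, 0.7, 0.2]
width: 50.8
t 5.8 pos [ 632.5 -229.5   79.8] w 50.8 F [0.  0.7 0.2] j [-0.53  0.55  1.41  0.    1.18 -0.08]
xdown [-0.002  0.002 -1.   ] jaw -25.9
shift mm(tool xyz) [74.7 -1.7  1.7] roll 0.002 alt -3.14
side [371.83135422 258.13279478] [351.17915463 361.9468736 ]
top [367.31851812 295.6419832 ] [353.38735363 316.72033225]
```

View pics/side1.png

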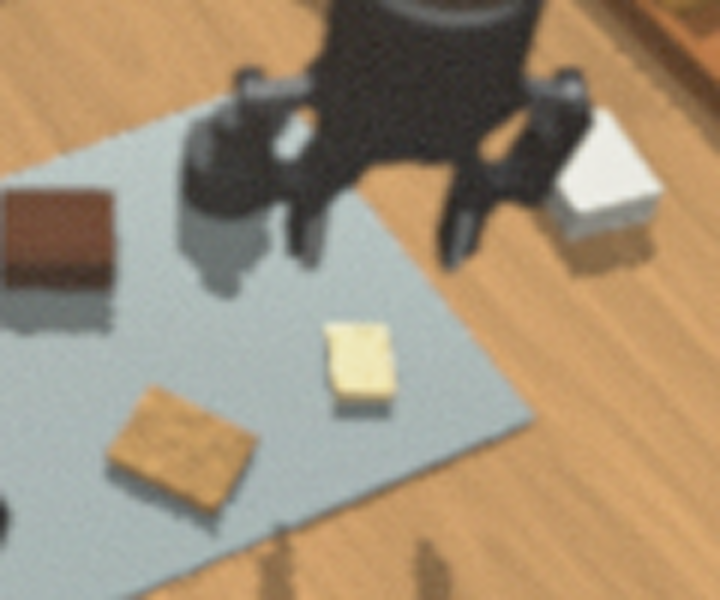

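View pics/top1.png

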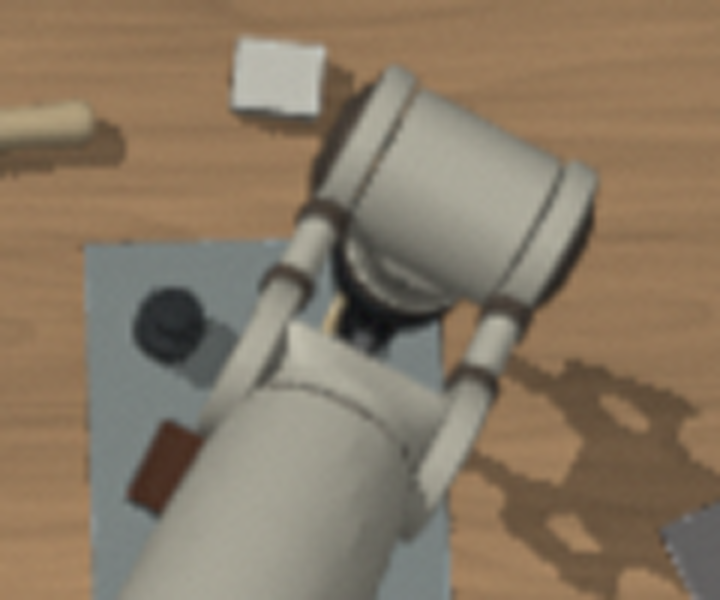

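```bash
python3 -m creep '[[[-0.2,0.025,-0.002,0.002,0],[-0.2,0.05,-0.002,0.002,0],[-0.2,0.05,-0.002,0.002,0]]]'; python3 g.py 633.2 -231.6 5 154
python3 - <<'E'
from h import *
for n in("side",):
    im=arm.get_image(n); s=arm.read_state()
    u,v=map(int,proj(n,[[633,-231,50]])[0]); c=im[v-30:v+40,u-45:u+45]
    p=proj(n,[s["tool_pos"]])[0]; print(n,(p-[u-45,v-30])*8, (proj(n,[[633.2,-231.6,8]])[0]-[u-45,v-30])*8)
    cv2.imwrite(f"pics/{n}2.png",cv2.cvtColor(cv2.resize(c,None,fx=8,fy=8,interpolation=cv2.INTER_CUBIC),cv2.COLOR_RGB2BGR))
E
```

```text
time: 6.28
tool_pos: [633.1, -232.8, 29.3]
ee_rot: [0.159, 0.69, -0.158, 0.688]
contact_force: [-1.0, -0.1, -0.2]
width: 51.0
t 6.28 pos [ 633.1 -232.8   29.3] w 51.0 F [-1.  -0.1 -0.2] j [-0.53  0.62  1.42  0.    1.1  -0.08]
xdown [-0.003  0.002 -1.   ] jaw -26.0
shift mm(tool xyz) [24.3  1.1 -0.3] roll 0.001 alt -3.141
side [363.76089803 285.32781908] [348.23887283 322.59583147]
```

View pics/side2.png

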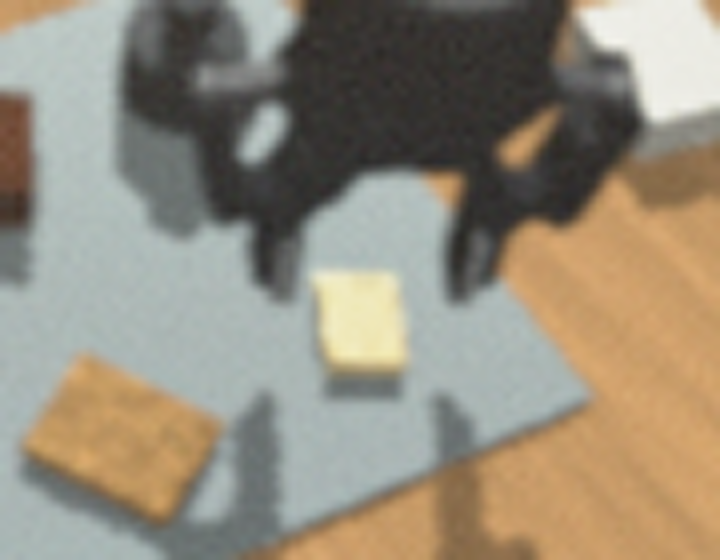

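```bash
python3 -m creep '[[[-0.2,0.015,0.004,0,0],[-0.2,0.025,0.004,0,0],[-0.2,0.025,0.004,0,0],[1,0.025,0.004,0,0],[1,0.025,0.004,0,0],[1,0.025,0.004,0,0],[1,0.025,0.004,0,0],[1,0.025,0.004,0,0]]]' 30; python3 g.py 633.2 -231.6 5 154
python3 - <<'E'
from h import *
for n in("side",):
    im=arm.get_image(n); s=arm.read_state()
    u,v=map(int,proj(n,[[633,-231,50]])[0]); c=im[v-30:v+40,u-45:u+45]
    cv2.imwrite(f"pics/{n}3.png",cv2.cvtColor(cv2.resize(c,None,fx=8,fy=8,interpolation=cv2.INTER_CUBIC),cv2.COLOR_RGB2BGR))
E
```

```text
time: 7.32
tool_pos: [636.7, -231.2, 6.1]
ee_rot: [0.159, 0.689, -0.159, 0.689]
contact_force: [0.1, -0.5, 3.1]
width: 24.9
t 7.33 pos [ 636.7 -231.2    6.1] w 24.9 F [ 0.1 -0.5  3.1] j [-0.53  0.65  1.42 -0.    1.07 -0.07]
xdown [ 0.001 -0.001 -1.   ] jaw -26.0
shift mm(tool xyz) [ 1.1 -1.9 -3. ] roll -0.0 alt 3.141
```

View pics/side3.png

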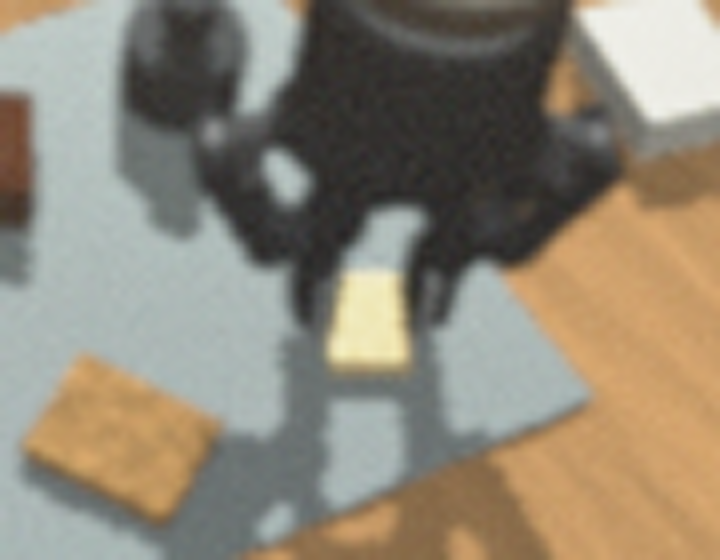

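```bash
python3 - <<'E'
from h import *
s=arm.read_state(); Rm=R.from_quat(s["ee_rot"]).as_matrix()
n="side";u,v=map(int,proj(n,[[633,-231,50]])[0])
for z in(-24,-13,13,24):
  for y in(-11,0,11):
    print(z,y,np.round((proj(n,[s["tool_pos"]+Rm@[-2,y,z]])[0]-[u-45,v-30])*8))
E
```

```text
-24 -11 [288. 345.]
-24 0 [284. 317.]
-24 11 [280. 290.]
-13 -11 [322. 346.]
-13 0 [317. 318.]
-13 11 [313. 290.]
13 -11 [401. 346.]
13 0 [396. 318.]
13 11 [392. 290.]
24 -11 [435. 346.]
24 0 [430. 318.]
24 11 [425. 291.]
```

```bash
python3 -m creep '[[[1,-0.03,0,0,0],[1,-0.06,0,0,0],[1,-0.1,0,0,0],[1,-0.1,0,0,0]]]'; python3 g.py 469.1 167.8 110 8.1
```

```text
time: 7.88
tool_pos: [638.6, -232.1, 109.7]
ee_rot: [0.158, 0.687, -0.16, 0.691]
contact_force: [0.1, -0.8, 0.1]
width: 24.9
t 7.88 pos [ 638.6 -232.1  109.7] w 24.9 F [ 0.1 -0.8  0.1] j [-0.53  0.52  1.39  0.    1.23 -0.07]
xdown [ 0.006 -0.004 -1.   ] jaw -26.0
shift mm(tool xyz) [  -2.8  285.1 -327.7] roll -0.595 alt 2.546
```

```bash
python3 -m creep '[[[1,0,0.04,-0.045,-0.06],[1,0,0.08,-0.09,-0.15],[1,0,0.12,-0.137,-0.25],[1,0,0.16,-0.182,-0.35],[1,0,0.2,-0.228,-0.45],[1,0,0.24,-0.274,-0.54],[1,0,0.27,-0.31,-0.595],[1,0,0.285,-0.3277,-0.595],[1,0,0.285,-0.3277,-0.595],[1,0,0.285,-0.3277,-0.595]]]'; python3 g.py 469.1 167.8 62 8.1
```

```text
time: 9.12
tool_pos: [466.7, 168.3, 104.9]
ee_rot: [-0.05, 0.706, 0.05, 0.705]
contact_force: [-0.2, -0.3, 0.8]
width: 25.0
t 9.12 pos [466.7 168.3 104.9] w 25.0 F [-0.2 -0.3  0.8] j [ 0.1   0.1   1.93 -0.    1.12 -0.04]
xdown [-0.001 -0.    -1.   ] jaw 8.1
shift mm(tool xyz) [42.9 -0.8  2.4] roll -0.001 alt 3.141
```

```bash
python3 -m creep '[[[1,0.02,-0.001,0.0024,0],[1,0.037,-0.001,0.0024,0],[1,0.037,-0.001,0.0024,0]]]'; python3 g.py 469.1 167.8 58.5 8.1
cat > v.py <<'E'
import sys
from h import *
# v.py tag x y z half scale
tag=sys.argv[1]; x,y,z=map(float,sys.argv[2:5]); hw=int(sys.argv[5]) if len(sys.argv)>5 else 36
L=[]
for n in("side","top"):
    im=arm.get_image(n); k=400//(2*hw)*1.0; u,v=map(int,np.round(proj(n,[[x,y,z]])[0]))
    c=cv2.resize(im[v-hw:v+hw,u-hw:u+hw],(400,400),interpolation=cv2.INTER_CUBIC); L.append(c); print(n,"origin",u-hw,v-hw,"scale",400/(2*hw))
cv2.imwrite(f"pics/{tag}.png",cv2.cvtColor(np.hstack(L),cv2.COLOR_RGB2BGR))
E
python3 v.py p4 469 166 56 25
```

```text
time: 9.5
tool_pos: [467.9, 167.5, 66.7]
ee_rot: [-0.049, 0.707, 0.049, 0.704]
contact_force: [-0.4, -0.6, -0.6]
width: 24.9
t 9.5 pos [467.9 167.5  66.7] w 24.9 F [-0.4 -0.6 -0.6] j [ 0.1   0.16  1.95 -0.    1.04 -0.04]
xdown [-0.004 -0.    -1.   ] jaw 8.0
shift mm(tool xyz) [8.1 0.2 1.3] roll -0.001 alt 3.14
side origin 199 145 scale 8.0
top origin 192 182 scale 8.0
```

View pics/p4.png

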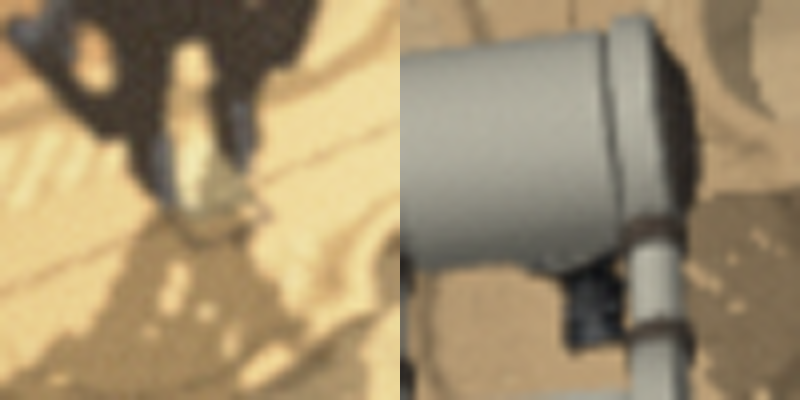

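```bash
python3 -m creep '[[[1,0.005,0,0.001,0],[1,0.008,0,0.001,0],[1,0.008,0,0.001,0],[1,0.008,0,0.001,0]]]'; python3 v.py p5 469 166 56 25
```

```text
time: 10.1
tool_pos: [470.3, 168.4, 60.6]
ee_rot: [-0.05, 0.705, 0.05, 0.705]
contact_force: [0.1, 0.8, -0.5]
width: 24.8
side origin 199 145 scale 8.0
top origin 192 182 scale 8.0
```

View pics/p5.png

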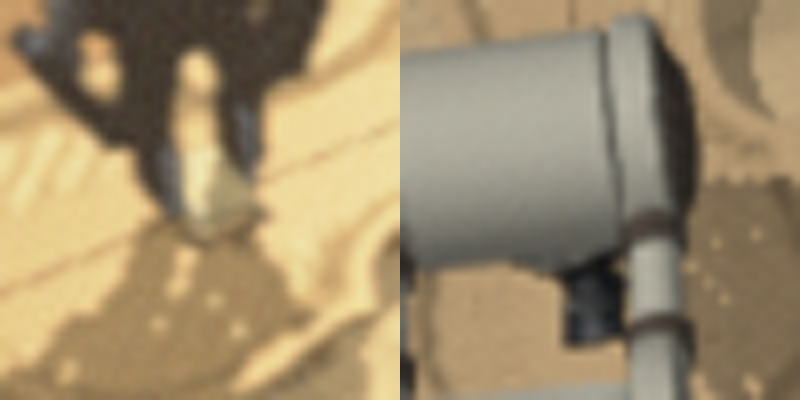

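```bash
python3 -m creep '[[[1,0.001,0,0,0],[1,0.002,0,0,0],[1,0.0025,0,0,0],[1,0.0025,0,0,0]]]'
```

```text
time: 10.7
tool_pos: [470.3, 168.4, 58.1]
ee_rot: [-0.05, 0.705, 0.05, 0.705]
contact_force: [-0.6, 0.7, 1.7]
width: 24.6
```

Contact at about 1.7 N. I'll release and rise.

```bash
python3 -m creep '[[[0.25,0,0,0,0],[0.0,0,0,0,0],[-0.2,0,0,0,0],[-0.2,-0.02,0,0,0],[-0.2,-0.05,0,0,0],[-0.2,-0.1,0.05,0,0],[-0.2,-0.12,-0.01,0.02,0],[-0.2,-0.12,-0.07,0.04,0],[-0.2,-0.12,-0.13,0.06,0],[-0.2,-0.12,-0.19,0.06,0],[-0.2,-0.12,-0.24,0.06,0]]]'; python3 v.py p6 469 166 56 25; python3 g.py 540 -235.5 80 33
```

```text
time: 12.08
tool_pos: [563.7, -63.2, 178.0]
ee_rot: [-0.05, 0.705, 0.049, 0.705]
contact_force: [-0.4, 0.5, -0.4]
width: 51.4
side origin 199 145 scale 8.0
top origin 192 182 scale 8.0
t 12.18 pos [563.9 -65.5 178. ] w 51.1 F [ 0.4 -0.   0.1] j [-0.33  0.18  1.68 -0.    1.28 -0.46]
xdown [ 0.001 -0.002 -1.   ] jaw 7.8
shift mm(tool xyz) [  98.3 -165.   -46.7] roll -0.44 alt 2.701
```

View pics/p6.png

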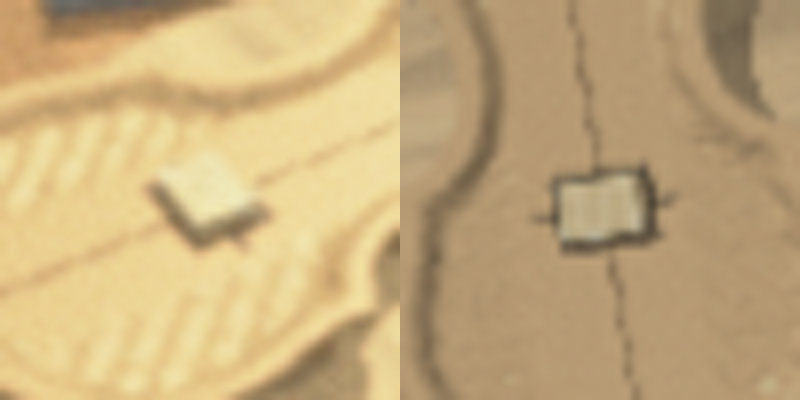

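The cleat sits inside the outline in both views (side crop about (210,195), top crop about (600,209)). Next is the pad.

```bash
python3 -m creep '[[[-0.5,0.03,-0.05,-0.015,-0.12],[-0.5,0.06,-0.11,-0.03,-0.27],[-0.5,0.09,-0.165,-0.045,-0.44],[-0.5,0.1,-0.165,-0.045,-0.44],[-0.5,0.1,-0.165,-0.045,-0.44]]]'; python3 g.py 542 -235.5 5 33; python3 -m creep '[[[-0.5,0.02,0,0,0],[-0.5,0.04,0,0,0],[-0.5,0.04,0,0,0]]]'; python3 g.py 542 -235.5 5 33;python3 v.py p7 541 -235 20 32
```

```text
time: 12.8
tool_pos: [541.3, -229.3, 76.7]
ee_rot: [-0.201, 0.678, 0.203, 0.677]
contact_force: [0.2, -0.4, 0.3]
width: 64.3
t 12.8 pos [ 541.3 -229.3   76.7] w 64.3 F [ 0.2 -0.4  0.3] j [-0.61  0.36  1.68  0.    1.1  -1.19]
xdown [-0.002  0.002 -1.   ] jaw 33.2
shift mm(tool xyz) [71.7 -5.8 -2.7] roll 0.003 alt -3.138
time: 13.18
tool_pos: [540.5, -228.4, 35.4]
ee_rot: [-0.201, 0.678, 0.204, 0.676]
contact_force: [0.2, 0.4, -0.5]
width: 64.0
t 13.18 pos [ 540.5 -228.4   35.4] w 64.0 F [ 0.2  0.4 -0.5] j [-0.61  0.42  1.7   0.    1.03 -1.19]
xdown [-0.004  0.003 -1.   ] jaw 33.3
shift mm(tool xyz) [30.4 -6.9 -2.6] roll 0.006 alt -3.136
side origin 275 235 scale 6.25
top origin 295 153 scale 6.25
```

View pics/p7.png

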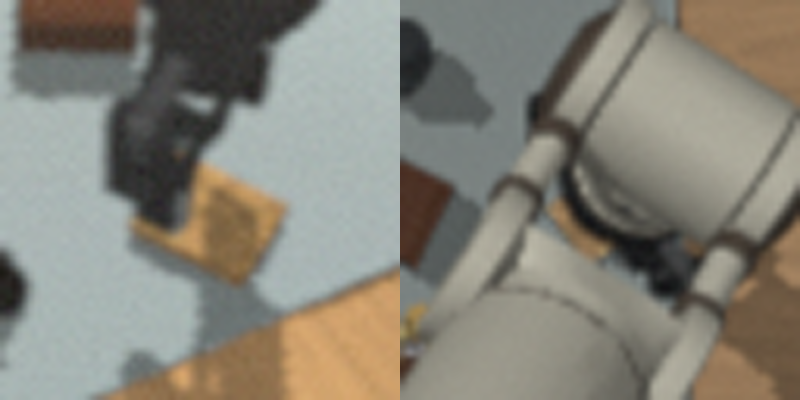

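```bash
python3 -m creep '[[[-0.5,0,-0.007,-0.0025,0],[-0.5,0.015,-0.007,-0.0025,0],[-0.5,0.03,-0.007,-0.0025,0],[-0.5,0.03,-0.007,-0.0025,0]]]';python3 g.py 542 -235.5 5 33; python3 v.py p8 541 -235 20 32
```

```text
time: 13.78
tool_pos: [542.1, -236.6, 5.6]
ee_rot: [-0.201, 0.679, 0.204, 0.676]
contact_force: [0.3, 0.3, -0.2]
width: 63.8
t 13.78 pos [ 542.1 -236.6    5.6] w 63.8 F [ 0.3  0.3 -0.2] j [-0.62  0.48  1.69  0.    0.98 -1.2 ]
xdown [-0.004  0.003 -1.   ] jaw 33.3
shift mm(tool xyz) [0.6 0.9 0.5] roll 0.005 alt -3.137
side origin 275 235 scale 6.25
top origin 295 153 scale 6.25
```

View pics/p8.png

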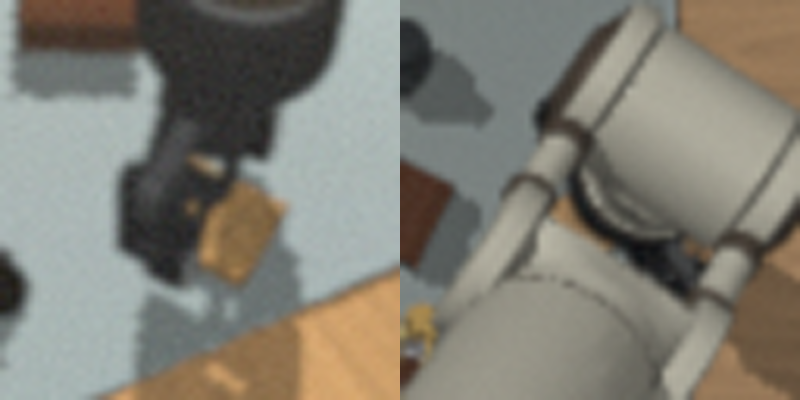

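```bash
python3 -m creep '[[[-0.5,0.001,0.001,0,0],[1,0.001,0.001,0,0],[1,0.001,0.001,0,0],[1,0.001,0.001,0,0],[1,0.001,0.001,0,0],[1,0.001,0.001,0,0]]]' 30;python3 g.py 542 -235.5 5 33; python3 -m creep '[[[1,-0.02,0,0,0],[1,-0.05,0,0,0],[1,-0.1,0,0,0],[1,-0.1,0,0,0]]]';python3 v.py p9 541 -235 60 36;python3 g.py 470.3 167.4 110 8.1
```

```text
time: 14.62
tool_pos: [543.7, -237.1, 7.7]
ee_rot: [-0.203, 0.677, 0.202, 0.678]
contact_force: [-1.0, 0.3, 5.1]
width: 40.3
t 14.62 pos [ 543.7 -237.1    7.7] w 40.3 F [-1.   0.3  5.1] j [-0.61  0.47  1.69  0.    0.98 -1.2 ]
xdown [ 0.001 -0.001 -1.   ] jaw 33.3
shift mm(tool xyz) [ 2.7  2.3 -0.5] roll 0.005 alt -3.137
time: 15.12
tool_pos: [546.4, -239.0, 113.0]
ee_rot: [-0.205, 0.675, 0.2, 0.68]
contact_force: [1.1, 0.2, 0.1]
width: 40.8
side origin 272 222 scale 5.555555555555555
top origin 293 148 scale 5.555555555555555
t 15.22 pos [ 543.5 -237.   108. ] w 40.5 F [-1.2 -1.  -0.1] j [-0.61  0.32  1.66 -0.    1.16 -1.2 ]
xdown [ 0.001 -0.001 -1.   ] jaw 33.3
shift mm(tool xyz) [ -2.4 378.3 160.8] roll 0.44 alt -2.702
```

View pics/p9.png

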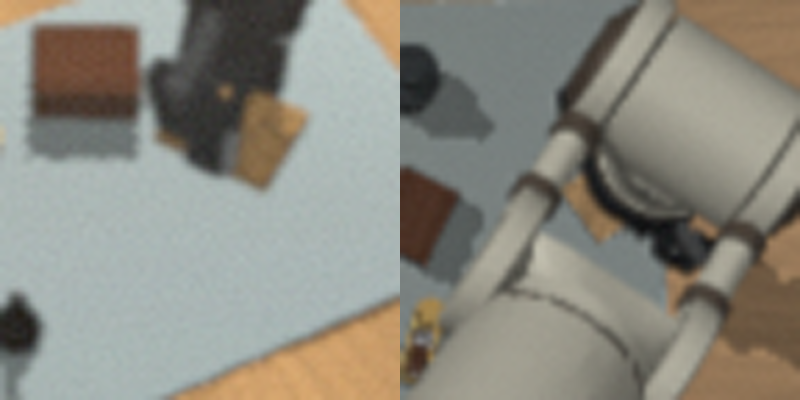

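```bash
python3 -m creep '[[[1,-0.005,0.05,0.022,0.04],[1,-0.005,0.105,0.044,0.12],[1,-0.005,0.16,0.067,0.2],[1,-0.005,0.215,0.09,0.28],[1,-0.005,0.27,0.115,0.36],[1,-0.005,0.325,0.138,0.44],[1,-0.005,0.377,0.161,0.44],[1,-0.005,0.377,0.161,0.44],[1,-0.005,0.377,0.161,0.44]]]';python3 g.py 470.6 165.4 76 8.1
```

```text
time: 16.35
tool_pos: [470.1, 166.2, 111.0]
ee_rot: [-0.05, 0.706, 0.05, 0.705]
contact_force: [0.1, 0.4, -0.4]
width: 40.4
t 16.35 pos [470.1 166.2 111. ] w 40.4 F [ 0.1  0.4 -0.4] j [ 0.1   0.09  1.92 -0.    1.13 -0.04]
xdown [-0.002 -0.001 -1.   ] jaw 8.1
shift mm(tool xyz) [35.  -0.9  0.4] roll 0.0 alt -3.141
```

```bash
python3 -m creep '[[[1,0.015,-0.001,0.0005,0],[1,0.03,-0.001,0.0005,0],[1,0.035,-0.001,0.0005,0],[1,0.035,-0.001,0.0005,0],[1,0.035,-0.001,0.0005,0]]]';python3 g.py 470.6 165.4 68 8.1; python3 v.py p10 469 166 66 25
```

```text
time: 16.98
tool_pos: [472.0, 165.7, 77.4]
ee_rot: [-0.05, 0.705, 0.05, 0.706]
contact_force: [-0.3, 0.3, 0.2]
width: 40.2
t 16.98 pos [472.  165.7  77.4] w 40.2 F [-0.3  0.3  0.2] j [ 0.1   0.15  1.94  0.    1.06 -0.05]
xdown [ 0.001  0.    -1.   ] jaw 8.1
shift mm(tool xyz) [ 9.4 -0.1 -1.4] roll -0.001 alt 3.141
side origin 198 143 scale 8.0
top origin 192 182 scale 8.0
```

View pics/p10.png

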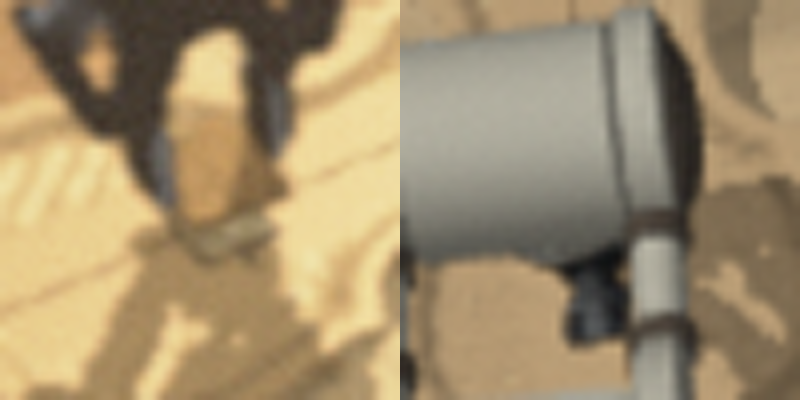

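```bash
python3 -m creep '[[[1,0.004,0,-0.0014,0],[1,0.007,0,-0.0014,0],[1,0.007,0,-0.0014,0],[1,0.007,0,-0.0014,0]]]';python3 g.py 470.6 165.4 68 8.1; python3 v.py p11 469 166 66 25
```

```text
time: 17.58
tool_pos: [470.2, 165.5, 70.0]
ee_rot: [-0.05, 0.705, 0.05, 0.705]
contact_force: [-0.4, -0.4, -0.2]
width: 40.5
t 17.57 pos [470.2 165.5  70. ] w 40.5 F [-0.4 -0.4 -0.2] j [ 0.1   0.16  1.94 -0.    1.04 -0.05]
xdown [ 0.  0. -1.] jaw 8.1
shift mm(tool xyz) [ 2.  -0.2  0.4] roll -0.0 alt 3.141
side origin 198 143 scale 8.0
top origin 192 182 scale 8.0
```

View pics/p11.png

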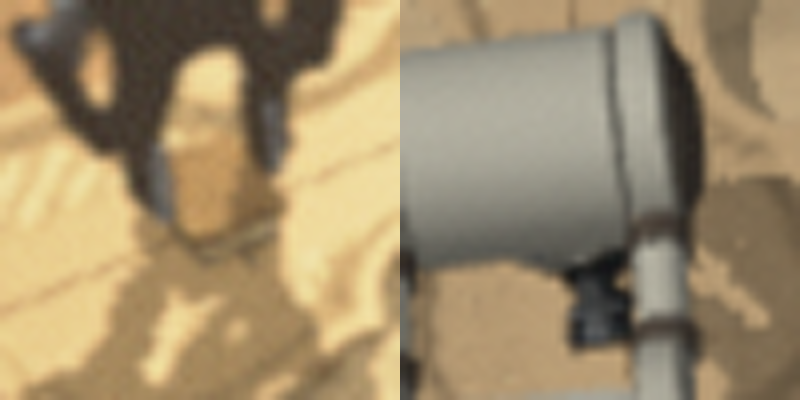

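```bash
python3 -m creep '[[[1,0.001,0,0,0],[1,0.002,0,0,0],[1,0.002,0,0,0],[1,0.002,0,0,0]]]'
```

```text
time: 18.18
tool_pos: [470.2, 165.5, 68.0]
ee_rot: [-0.05, 0.705, 0.05, 0.705]
contact_force: [-0.9, 0.3, -0.1]
width: 40.2
```

```bash
python3 -m creep '[[[1,0.0005,0,0,0],[1,0.001,0,0,0],[1,0.001,0,0,0],[1,0.001,0,0,0]]]'
```

```text
time: 18.68
tool_pos: [470.3, 165.5, 67.6]
ee_rot: [-0.05, 0.705, 0.05, 0.705]
contact_force: [-2.7, -0.2, 4.4]
width: 40.3
```

```bash
python3 -m creep '[[[0.0,-0.0005,0,0,0],[-0.1,-0.0005,0,0,0],[-0.3,-0.0005,0,0,0],[-0.4,-0.0005,0,0,0],[-0.4,-0.03,0,0,0],[-0.4,-0.07,0,0,0],[-0.4,-0.1,-0.05,0.01,0],[-0.4,-0.1,-0.11,0.03,0],[-0.4,-0.1,-0.17,0.05,0],[-0.4,-0.1,-0.23,0.06,0],[-0.4,-0.1,-0.24,0.06,0]]]'; python3 v.py p12 469 166 66 25; python3 g.py 544 -115.5 80 61.5
```

```text
time: 20.05
tool_pos: [564.1, -67.3, 167.0]
ee_rot: [-0.049, 0.705, 0.048, 0.706]
contact_force: [-0.5, 0.9, -0.6]
width: 59.6
side origin 198 143 scale 8.0
top origin 192 182 scale 8.0
t 20.15 pos [563.2 -64.5 166.7] w 60.0 F [ 0.1  0.2 -0.2] j [-0.33  0.19  1.69  0.    1.26 -0.47]
xdown [-0.001  0.    -1.   ] jaw 8.0
shift mm(tool xyz) [ 86.7 -47.9 -26. ] roll -0.934 alt 2.207
```

View pics/p12.png

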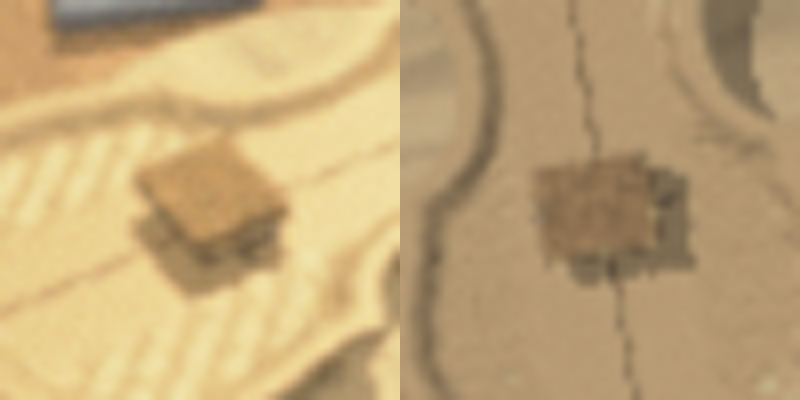

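```bash
python3 -m creep '[[[-0.5,0.02,-0.01,-0.006,-0.18],[-0.5,0.04,-0.02,-0.012,-0.36],[-0.5,0.06,-0.03,-0.018,-0.54],[-0.5,0.08,-0.04,-0.026,-0.72],[-0.5,0.1,-0.048,-0.026,-0.9],[-0.5,0.11,-0.048,-0.026,-0.934],[-0.5,0.11,-0.048,-0.026,-0.934],[-0.5,0.11,-0.048,-0.026,-0.934]]]'; python3 g.py 545 -115.5 15 61.5;python3 v.py p13 544 -115 30 32
```

```text
time: 21.15
tool_pos: [544.9, -114.3, 57.9]
ee_rot: [-0.362, 0.607, 0.361, 0.608]
contact_force: [-0.8, 0.6, 0.2]
width: 64.0
t 21.15 pos [ 544.9 -114.3   57.9] w 64.0 F [-0.8  0.6  0.2] j [-0.42  0.31  1.78  0.    1.04 -1.5 ]
xdown [ 0.001 -0.    -1.   ] jaw 61.6
shift mm(tool xyz) [42.9 -0.6 -1. ] roll 0.001 alt -3.141
side origin 254 198 scale 6.25
top origin 263 153 scale 6.25
```

View pics/p13.png

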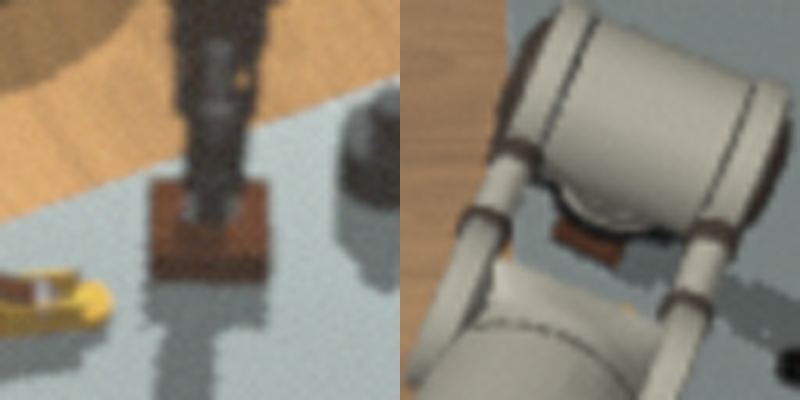

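```bash
python3 -m creep '[[[-0.5,0.02,0,-0.001,0],[-0.5,0.045,0,-0.001,0],[-0.5,0.045,0,-0.001,0],[-0.5,0.045,0,-0.001,0]]]';python3 v.py p14 544 -115 30 32;python3 g.py 545 -115.5 15 61.5
```

```text
time: 21.75
tool_pos: [544.6, -116.0, 13.2]
ee_rot: [-0.362, 0.607, 0.361, 0.608]
contact_force: [0.1, 0.5, -0.1]
width: 64.3
side origin 254 198 scale 6.25
top origin 263 153 scale 6.25
t 21.85 pos [ 544.9 -116.2   13.5] w 64.2 F [1.1 0.4 0.5] j [-0.43  0.39  1.79  0.    0.96 -1.5 ]
xdown [ 0.002 -0.001 -1.   ] jaw 61.6
shift mm(tool xyz) [-1.5  0.3  0.6] roll 0.001 alt -3.14
```

View pics/p14.png

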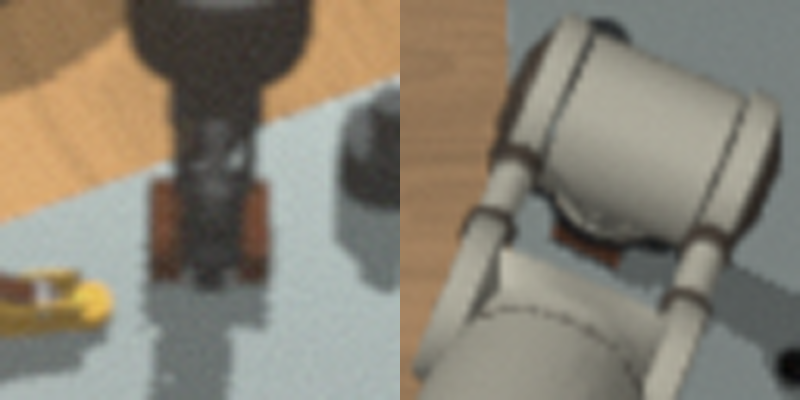

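```bash
python3 -m creep '[[[1,0,0,0,0],[1,0,0,0,0],[1,0,0,0,0],[1,0,0,0,0],[1,0,0,0,0]]]' 40;python3 g.py 545 -115.5 15 61.5;python3 -m creep '[[[1,-0.02,0,0,0],[1,-0.06,0,0,0],[1,-0.11,0,0,0],[1,-0.11,0,0,0],[1,-0.11,0,0,0]]]';python3 v.py p15 544 -115 80 32;python3 g.py 470.3 167.5 130 8.1
```

```text
time: 22.48
tool_pos: [544.8, -116.1, 13.2]
ee_rot: [-0.363, 0.607, 0.361, 0.608]
contact_force: [-1.1, 0.1, 6.5]
width: 42.8
t 22.48 pos [ 544.8 -116.1   13.2] w 42.8 F [-1.1  0.1  6.5] j [-0.43  0.39  1.79 -0.    0.96 -1.5 ]
xdown [ 0.002 -0.001 -1.   ] jaw 61.6
shift mm(tool xyz) [-1.8  0.1  0.7] roll 0.002 alt -3.14
time: 23.1
tool_pos: [543.2, -115.4, 121.2]
ee_rot: [-0.362, 0.608, 0.362, 0.607]
contact_force: [0.4, 0.3, -1.4]
width: 42.4
side origin 255 187 scale 6.25
top origin 264 151 scale 6.25
t 23.2 pos [ 542.5 -115.1  120. ] w 42.8 F [-0.2  0.5 -0.9] j [-0.43  0.22  1.76 -0.    1.17 -1.5 ]
xdown [-0.003  0.002 -1.   ] jaw 61.6
shift mm(tool xyz) [ -9.3 198.  214.2] roll 0.934 alt -2.208
```

View pics/p15.png

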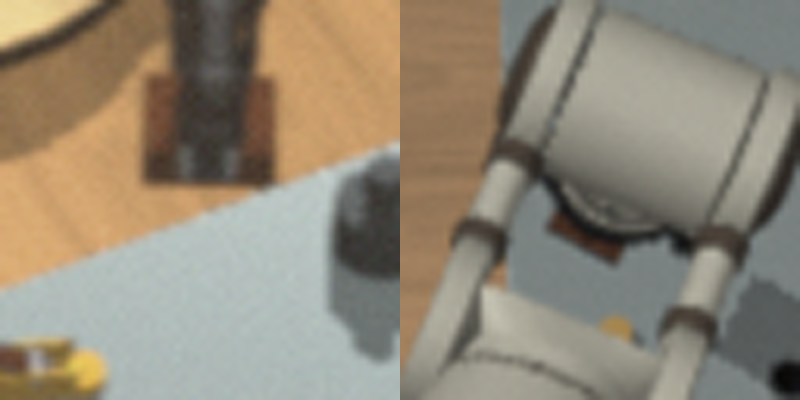

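```bash
python3 -m creep '[[[1,-0.01,0.025,0.027,0.15],[1,-0.01,0.06,0.064,0.3],[1,-0.01,0.1,0.107,0.48],[1,-0.01,0.14,0.15,0.66],[1,-0.01,0.18,0.195,0.84],[1,-0.01,0.198,0.214,0.934],[1,-0.01,0.198,0.214,0.934],[1,-0.01,0.198,0.214,0.934]]]';python3 g.py 470.3 167.5 92 8.1
```

```text
time: 24.2
tool_pos: [471.0, 166.2, 130.9]
ee_rot: [-0.05, 0.706, 0.05, 0.705]
contact_force: [-0.5, -0.7, -0.7]
width: 42.6
t 24.2 pos [471.  166.2 130.9] w 42.6 F [-0.5 -0.7 -0.7] j [ 0.1   0.07  1.9  -0.    1.17 -0.04]
xdown [-0.002 -0.001 -1.   ] jaw 8.1
shift mm(tool xyz) [38.9  1.4 -0.4] roll 0.001 alt -3.141
```

```bash
python3 -m creep '[[[1,0.015,0.001,0,0],[1,0.03,0.001,0,0],[1,0.043,0.001,0,0],[1,0.043,0.001,0,0],[1,0.043,0.001,0,0]]]';python3 g.py 470.3 167.5 81.2 8.1;python3 v.py p16 469 166 80 25
```

```text
time: 24.82
tool_pos: [471.6, 167.6, 89.2]
ee_rot: [-0.05, 0.705, 0.05, 0.705]
contact_force: [-0.2, -1.2, -0.2]
width: 42.9
t 24.82 pos [471.6 167.6  89.2] w 42.9 F [-0.2 -1.2 -0.2] j [ 0.1   0.13  1.93 -0.    1.08 -0.04]
xdown [ 0.  0. -1.] jaw 8.1
shift mm(tool xyz) [ 8.   0.  -1.3] roll -0.0 alt 3.141
side origin 198 139 scale 8.0
top origin 192 181 scale 8.0
```

View pics/p16.png

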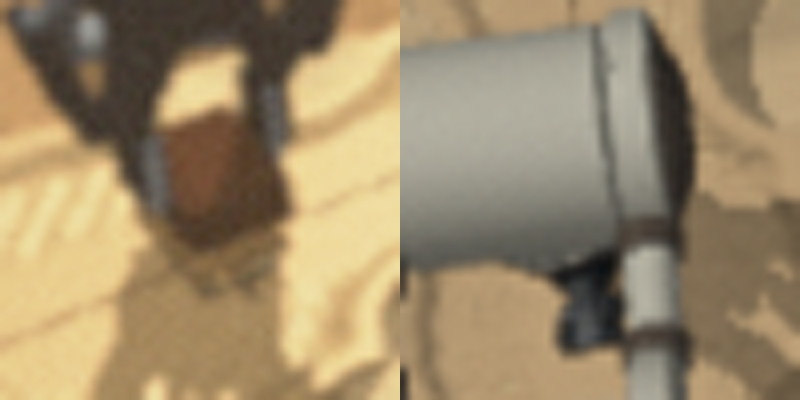

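```bash
python3 -m creep '[[[1,0.003,-0.002,-0.0013,0],[1,0.006,-0.002,-0.0013,0],[1,0.006,-0.002,-0.0013,0],[1,0.006,-0.002,-0.0013,0]]]';python3 -m creep '[[[1,0.001,0,0,0],[1,0.0015,0,0,0],[1,0.0015,0,0,0]]]';python3 v.py p17 469 166 80 25
```

```text
time: 25.42
tool_pos: [470.4, 165.5, 83.0]
ee_rot: [-0.05, 0.705, 0.05, 0.705]
contact_force: [0.3, -0.1, -1.2]
width: 42.6
time: 25.8
tool_pos: [470.3, 165.5, 81.5]
ee_rot: [-0.05, 0.705, 0.05, 0.705]
contact_force: [-0.7, -0.8, -0.0]
width: 43.0
side origin 198 139 scale 8.0
top origin 192 181 scale 8.0
```

View pics/p17.png

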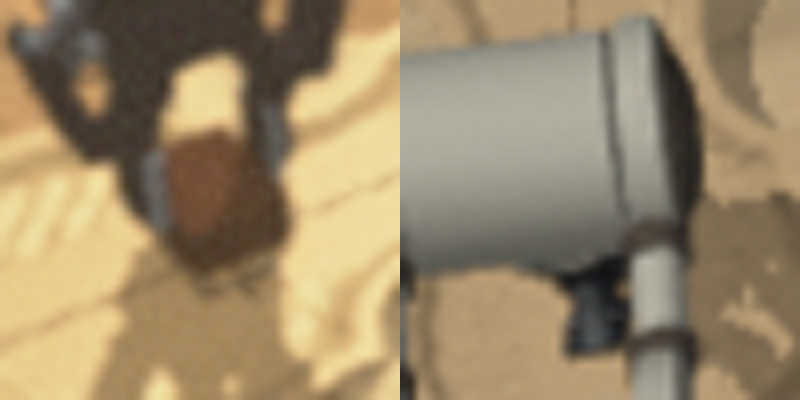

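Well aligned in the side view. I'll lower it in small steps to contact.

```bash
python3 -m creep '[[[1,0.0005,0,0,0],[1,0.001,0,0,0],[1,0.001,0,0,0]]]'; python3 -m creep '[[[1,0,0,0,0]]]'
```

```text
time: 26.28
tool_pos: [470.4, 165.6, 81.2]
ee_rot: [-0.05, 0.705, 0.05, 0.705]
contact_force: [-3.0, 0.0, 5.1]
width: 43.2
time: 26.4
tool_pos: [470.5, 165.6, 81.2]
ee_rot: [-0.05, 0.705, 0.05, 0.705]
contact_force: [-3.2, 0.1, 5.7]
width: 43.2
```

```bash
python3 -m creep '[[[0.0,-0.0005,0,0,0],[-0.1,-0.0005,0,0,0],[-0.3,-0.0005,0,0,0],[-0.4,-0.0005,0,0,0],[-0.4,-0.03,0,0,0],[-0.4,-0.07,0,0,0],[-0.3,-0.09,-0.05,0.02,0],[-0.2,-0.09,-0.11,0.05,0],[-0.2,-0.09,-0.16,0.08,0],[-0.2,-0.09,-0.22,0.11,0],[-0.2,-0.09,-0.25,0.12,0]]]'; python3 v.py p18 469 166 80 25; python3 g.py 634.5 -116 80 8.1
```

```text
time: 27.78
tool_pos: [625.6, -67.9, 170.3]
ee_rot: [-0.049, 0.705, 0.049, 0.706]
contact_force: [-0.3, -0.2, -0.3]
width: 51.2
side origin 198 139 scale 8.0
top origin 192 181 scale 8.0
t 27.88 pos [625.5 -68.9 170.2] w 51.2 F [-0.7  0.5  0.6] j [-0.3   0.34  1.5  -0.    1.3  -0.44]
xdown [ 0.001 -0.001 -1.   ] jaw 7.8
shift mm(tool xyz) [ 90.2 -47.8   2.4] roll -0.004 alt 3.137
```

View pics/p18.png

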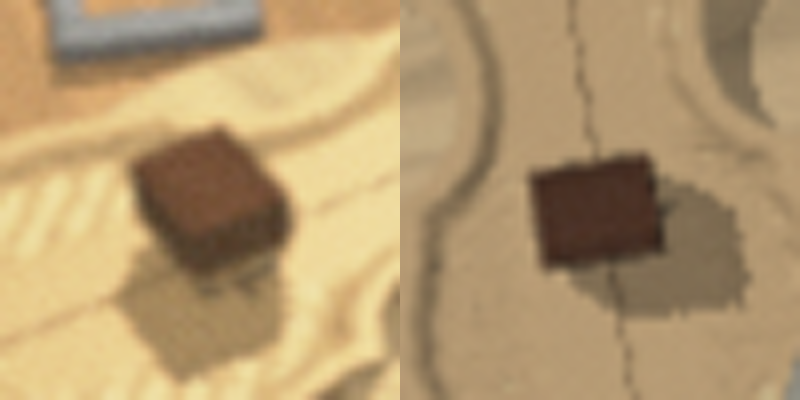

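```bash
python3 -m creep '[[[-0.2,0.03,-0.03,0.0024,0],[-0.2,0.06,-0.048,0.0024,0],[-0.2,0.095,-0.048,0.0024,0],[-0.2,0.095,-0.048,0.0024,0],[-0.2,0.095,-0.048,0.0024,0]]]'; python3 g.py 634.5 -116 39 8.1;python3 v.py p19 634 -116 50 25
```

```text
time: 28.5
tool_pos: [634.1, -111.8, 76.9]
ee_rot: [-0.05, 0.705, 0.05, 0.706]
contact_force: [0.4, -0.4, 1.1]
width: 51.5
t 28.5 pos [ 634.1 -111.8   76.9] w 51.5 F [ 0.4 -0.4  1.1] j [-0.36  0.48  1.51  0.    1.14 -0.5 ]
xdown [ 0.002 -0.    -1.   ] jaw 8.1
shift mm(tool xyz) [37.9 -4.2 -0.2] roll 0.0 alt -3.141
side origin 290 190 scale 8.0
top origin 269 134 scale 8.0
```

View pics/p19.png

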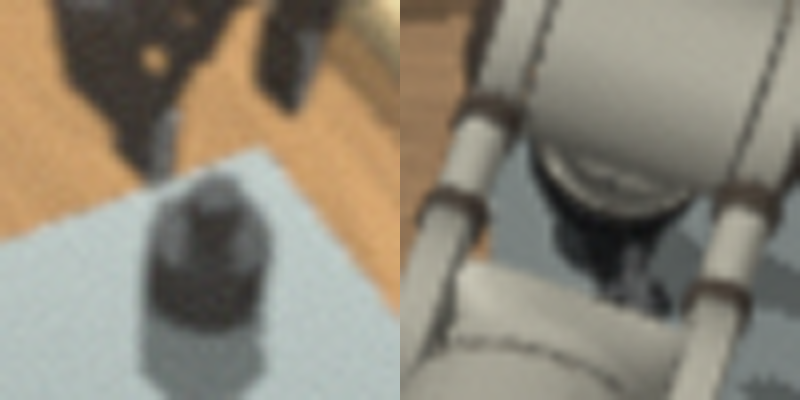

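```bash
python3 - <<'E'
from h import *
print(ray("side",(290+212/8-.5,190+188/8-.5),56))
for p in ([634.5,-116],[637,-116],[637,-112],[634,-120]):
    tt=np.linspace(0,2*np.pi,60)
    def bb(r,z):
        q=(proj("side",[[p[0]+r*np.cos(t),p[1]+r*np.sin(t),z] for t in tt])-[290,190]+.5)*8; return np.round([q[:,0].min(),q[:,0].max(),q[:,1].min(),q[:,1].max()])
    print(p,"base",bb(22,4),"bodytop",bb(22,34),"knobtop",bb(10,56))
E
```

```text
[ 636.1150434  -114.26261807   56.        ]
[634.5, -116] base [136. 259. 242. 337.] bodytop [142. 268. 187. 283.] knobtop [181. 240. 171. 215.]
[637, -116] base [142. 265. 240. 335.] bodytop [148. 274. 185. 281.] knobtop [188. 246. 169. 212.]
[637, -112] base [136. 259. 232. 327.] bodytop [142. 268. 178. 273.] knobtop [182. 240. 161. 205.]
[634, -120] base [140. 264. 250. 346.] bodytop [146. 273. 196. 292.] knobtop [186. 245. 180. 223.]
```

```bash
python3 -m creep '[[[-0.2,0,-0.0034,0.0014,0],[-0.2,0.012,-0.0034,0.0014,0],[-0.2,0.026,-0.0034,0.0014,0],[-0.2,0.038,-0.0034,0.0014,0],[-0.2,0.038,-0.0034,0.0014,0],[-0.2,0.038,-0.0034,0.0014,0]]]'; python3 g.py 636 -115 39 8.1;python3 v.py p20 634 -116 50 25
```

```text
time: 29.35
tool_pos: [635.4, -115.5, 37.6]
ee_rot: [-0.05, 0.705, 0.05, 0.705]
contact_force: [0.8, -0.0, -0.4]
width: 51.3
t 29.35 pos [ 635.4 -115.5   37.6] w 51.3 F [ 0.8 -0.  -0.4] j [-0.37  0.54  1.52  0.    1.08 -0.51]
xdown [ 0. -0. -1.] jaw 8.1
shift mm(tool xyz) [-1.4  0.4  0.7] roll -0.0 alt 3.141
side origin 290 190 scale 8.0
top origin 269 134 scale 8.0
```

View pics/p20.png

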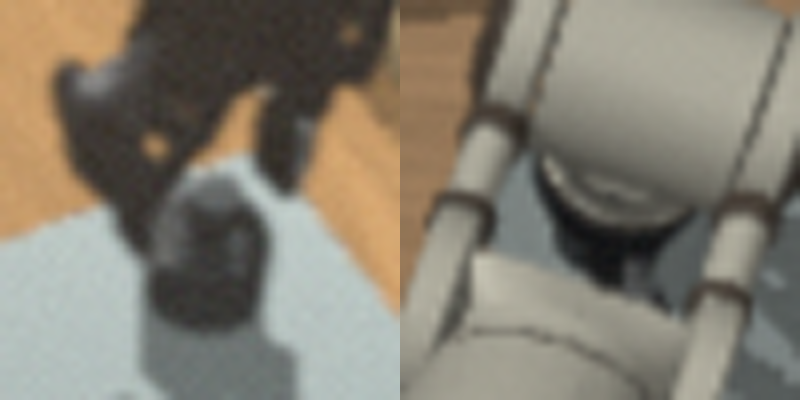

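```bash
python3 -m creep '[[[-0.2,-0.0015,0,0,0],[0.2,-0.0015,0,0,0],[1,-0.0015,0,0,0],[1,-0.0015,0,0,0],[1,-0.0015,0,0,0],[1,-0.0015,0,0,0],[1,-0.0015,0,0,0]]]' 50; python3 g.py 636 -115 39 8.1; python3 -m creep '[[[1,-0.005,0,0,0],[1,-0.015,0,0,0],[1,-0.03,0,0,0],[1,-0.03,0,0,0]]]';python3 v.py p21 634 -116 60 25
```

```text
time: 30.32
tool_pos: [635.3, -115.6, 39.4]
ee_rot: [-0.05, 0.705, 0.05, 0.705]
contact_force: [-2.8, 0.0, 5.5]
width: 18.2
t 30.32 pos [ 635.3 -115.6   39.4] w 18.2 F [-2.8  0.   5.5] j [-0.37  0.54  1.52 -0.    1.09 -0.51]
xdown [-0. -0. -1.] jaw 8.1
shift mm(tool xyz) [0.4 0.5 0.8] roll -0.0 alt 3.141
time: 30.82
tool_pos: [636.9, -116.0, 71.4]
ee_rot: [-0.05, 0.704, 0.049, 0.707]
contact_force: [0.4, 0.2, -3.3]
width: 17.7
side origin 291 188 scale 8.0
top origin 270 134 scale 8.0
```

View pics/p21.png

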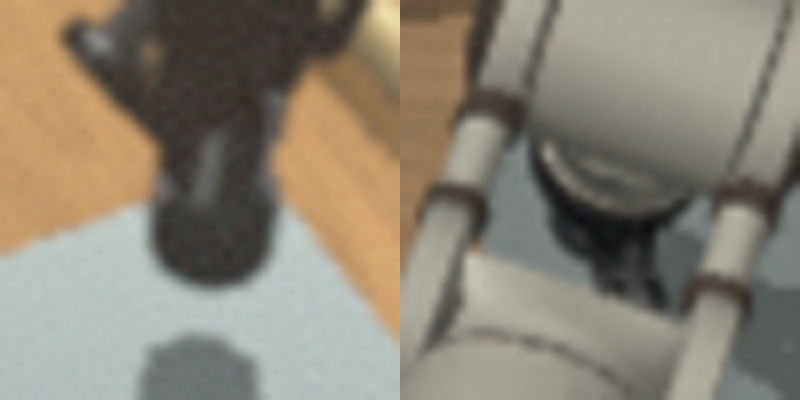

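```bash
python3 -m creep '[[[1,-0.03,0,0,0],[1,-0.06,0,0,0],[1,-0.09,0,0,0],[1,-0.09,0,0,0]]]';python3 g.py 470.4 165.4 160 8.1
```

```text
time: 31.42
tool_pos: [637.0, -116.1, 161.6]
ee_rot: [-0.051, 0.704, 0.049, 0.707]
contact_force: [0.3, -0.2, -3.1]
width: 18.0
t 31.43 pos [ 637.  -116.1  161.6] w 18.0 F [ 0.3 -0.2 -3.1] j [-0.37  0.39  1.45  0.    1.29 -0.51]
xdown [ 0.005 -0.002 -1.   ] jaw 8.1
shift mm(tool xyz) [ 2.000e-01  3.021e+02 -1.254e+02] roll -0.0 alt 3.141
```

```bash
python3 -m creep '[[[1,0,0.03,-0.012,0],[1,0,0.075,-0.031,0],[1,0,0.125,-0.052,0],[1,0,0.175,-0.073,0],[1,0,0.225,-0.094,0],[1,0,0.27,-0.113,0],[1,0,0.302,-0.125,0],[1,0,0.302,-0.125,0],[1,0,0.302,-0.125,0]]]';python3 g.py 470.4 165.4 137 8.1
```

```text
time: 32.55
tool_pos: [468.6, 165.5, 157.8]
ee_rot: [-0.05, 0.706, 0.05, 0.705]
contact_force: [0.3, -0.4, -4.7]
width: 17.7
t 32.55 pos [468.6 165.5 157.8] w 17.7 F [ 0.3 -0.4 -4.7] j [ 0.1   0.03  1.89 -0.    1.23 -0.04]
xdown [-0.002 -0.001 -1.   ] jaw 8.1
shift mm(tool xyz) [20.8 -0.4  1.8] roll -0.0 alt 3.141
```

```bash
python3 -m creep '[[[1,0.007,0,0.001,0],[1,0.014,0,0.001,0],[1,0.02,0,0.001,0],[1,0.02,0,0.001,0],[1,0.02,0,0.001,0]]]';python3 g.py 470.4 165.4 129.4 8.1;python3 v.py p22 469 166 110 28
```

```text
time: 33.17
tool_pos: [470.2, 166.1, 139.1]
ee_rot: [-0.05, 0.705, 0.05, 0.705]
contact_force: [0.2, 0.3, -3.6]
width: 17.9
t 33.17 pos [470.2 166.1 139.1] w 17.9 F [ 0.2  0.3 -3.6] j [ 0.1   0.05  1.9   0.    1.19 -0.04]
xdown [ 0.  0. -1.] jaw 8.1
shift mm(tool xyz) [ 9.7 -0.7  0.1] roll -0.0 alt 3.141
side origin 194 129 scale 7.142857142857143
top origin 188 178 scale 7.142857142857143
```

View pics/p22.png

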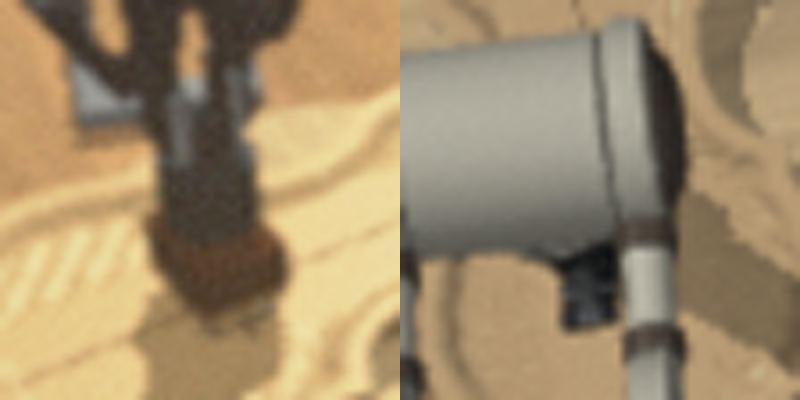

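```bash
python3 - <<'E'
from h import *
f=lambda P:np.round((proj("side",P)-[194,129]+.5)*7.143)
tt=np.linspace(0,2*np.pi,60)
q=f([[470.2+22*np.cos(t),166.1+22*np.sin(t),z] for t in tt for z in(103.7,133.7)]); print(q.min(0),q.max(0))
q=f(boxpts((470.4,165.6,np.radians(98.1)),(54,44,22),72)); print(q.tolist())
E
```

```text
[147. 126.] [259. 247.]
[[290.0, 285.0], [286.0, 246.0], [200.0, 324.0], [195.0, 285.0], [229.0, 219.0], [225.0, 180.0], [141.0, 255.0], [135.0, 217.0]]
```

```bash
python3 - <<'E'
from h import *
im=cv2.cvtColor(cv2.imread("pics/p18.png"),cv2.COLOR_BGR2RGB)
for n,x0,o in(("side",0,(198,139)),("top",400,(192,181))):
    c=cv2.resize(im[:,x0:x0+400],(50,50),interpolation=cv2.INTER_AREA).astype(float)
    full=np.zeros((384,512)); m=np.clip((260-c.sum(-1))/120,0,1) if n=="side" else np.clip((270-c.sum(-1))/120,0,1)
    ch=(c[...,0]-c[...,2])/(c.sum(-1)); 
    k=(m>.5).astype(np.uint8); nn,lab,st,ce=cv2.connectedComponentsWithStats(k)
    j=lab[25,25]; print(n,st[j],ce[j],c.sum(-1)[25,20:30].round())
    m[cv2.dilate((lab==j).astype(np.uint8),np.ones((3,3)))==0]=0
    full[o[1]:o[1]+50,o[0]:o[0]+50]=m
    print(n,fitbox([(n,full)],(54,44,22),72,(470,166)))
E
```

```text
side [   0    0   50   50 2461] [24.46566436 24.43031288] [220. 240. 241. 242. 246. 253. 249. 252. 259. 264.]
side ([np.float64(472.6652012523498), np.float64(165.18553050221004), np.float64(1.339840743296446)], np.float64(201.0666659037272))
top [ 17  20  16  13 178] [24.51685393 26.18539326] [160. 159. 163. 160. 163. 165. 156. 158. 163. 164.]
top ([np.float64(466.2159928594988), np.float64(165.28822265943313), np.float64(1.6760123465382144)], np.float64(42.86146189371749))
```

```bash
python3 -m creep '[[[1,0.003,0,0,0],[1,0.006,0,0,0],[1,0.008,0,0,0],[1,0.008,0,0,0],[1,0.008,0,0,0]]]';python3 -m creep '[[[1,0.0005,0,0,0],[1,0.001,0,0,0],[1,0.001,0,0,0]]]'
```

```text
time: 33.9
tool_pos: [470.1, 166.1, 131.1]
ee_rot: [-0.05, 0.705, 0.05, 0.705]
contact_force: [-0.2, 0.2, -4.0]
width: 17.9
time: 34.28
tool_pos: [470.0, 166.1, 130.0]
ee_rot: [-0.05, 0.705, 0.05, 0.705]
contact_force: [-0.6, -0.2, -3.7]
width: 18.1
```

```bash
python3 -m creep '[[[1,0.0003,0,0,0],[1,0.0006,0,0,0],[1,0.0006,0,0,0]]]';python3 -m creep '[[[1,0.0003,0,0,0],[1,0.0006,0,0,0],[1,0.0006,0,0,0]]]'
```

```text
time: 34.65
tool_pos: [470.1, 166.1, 129.5]
ee_rot: [-0.05, 0.705, 0.05, 0.705]
contact_force: [0.1, -0.6, -3.8]
width: 17.8
time: 35.02
tool_pos: [470.5, 166.1, 129.4]
ee_rot: [-0.05, 0.705, 0.05, 0.706]
contact_force: [-1.7, 0.4, 1.6]
width: 17.6
```

```bash
python3 -m creep '[[[0.5,0,0,0,0],[0.4,0,0,0,0],[0.2,0,0,0,0],[0,0,0,0,0],[-0.2,0,0,0,0],[-0.2,-0.005,0,0,0],[-0.2,-0.03,0,0,0],[-0.2,-0.07,0,0,0],[-0.2,-0.1,-0.05,0.02,0],[-0.2,-0.1,-0.11,0.04,0],[-0.2,-0.1,-0.17,0.06,0],[-0.2,-0.1,-0.23,0.06,0]]]'; python3 -m creep '[[[-0.2,0,0,0,0],[-0.2,0,0,0,0]]]';python3 v.py p23 469 166 90 25;python3 v.py p24 560 -60 0 120
```

```text
time: 36.52
tool_pos: [562.8, -55.1, 229.3]
ee_rot: [-0.05, 0.705, 0.05, 0.706]
contact_force: [-0.0, -0.1, -0.1]
width: 51.5
time: 36.78
tool_pos: [561.7, -52.9, 228.9]
ee_rot: [-0.049, 0.705, 0.05, 0.705]
contact_force: [-0.2, -0.3, 0.3]
width: 51.3
side origin 198 137 scale 8.0
top origin 191 181 scale 8.0
side origin 162 102 scale 1.6666666666666667
top origin 159 62 scale 1.6666666666666667
```

View pics/p23.png

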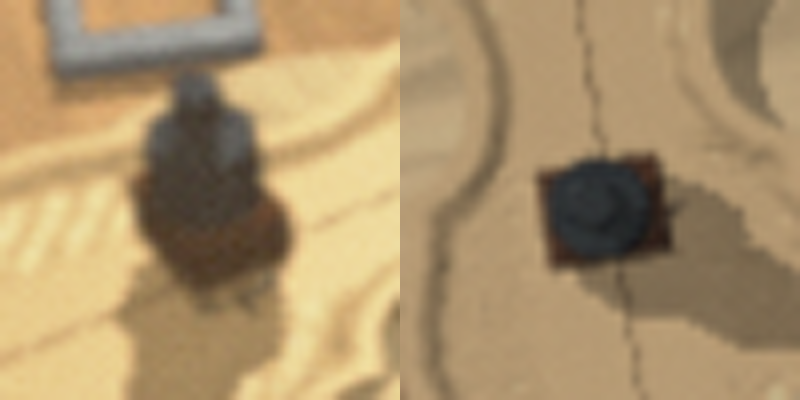

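View pics/p24.png

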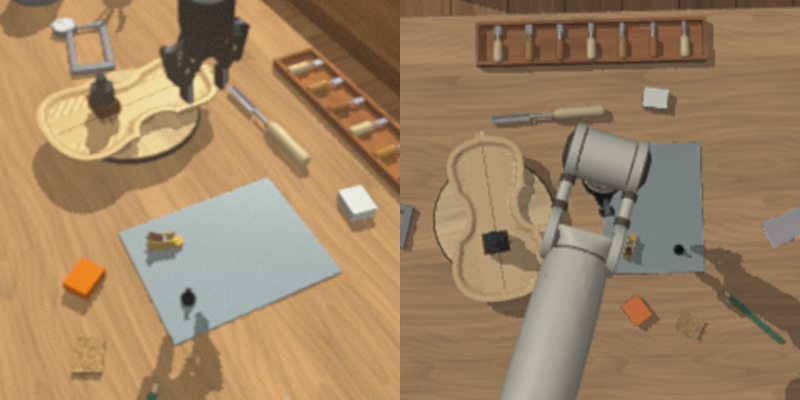

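Both views show the weight upright on the caul: top crop weight (600,208), caul (606,212). The finger plane, end button, gouge, gauge and look-alikes are where they were, and the gripper is clear of everything.

```bash
python3 -c "
from station import arm
print(arm.sign_off(), arm.read_state()['time'])"
```

```text
the job is handed in; nothing more can be done
the job is handed in; nothing more can be done
```

I set the cleat on its pencilled outline, then the cork pad, the caul and the iron weight on top of it. I lowered each one to light contact (about 2–6 N), released it, and handed the job in at about 37 s of robot time. No verdict was reported.

- **Stack:** the last pictures from both cameras show the weight upright on the caul, about 2 mm off its centre. I checked each lower layer in both cameras straight after release. The cleat was inside its outline, about 2–3 mm off centre. The pad was about 1 mm off the cleat. The caul was 1–2 mm off the pad, with long sides lined up.
- **Other things:** in the last pictures the finger plane, end button, gouge, gauge and look-alikes were still where they lay. I used the cork pad from the mat, the one farther from the robot.
- **Disagreements:** the two cameras differed by about 5 mm in x throughout, so I relied on what the arm measured when the jaws closed. The mask fit of the placed caul in the side view failed. In the top view it worked: after allowing for that camera's offset, it agreed with the arm to within about 1 mm.

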